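# Swap the old jar at the back of the supply rack

## Robot

A 6-joint arm with a two-finger parallel gripper is mounted at the origin on the work surface. World frame = base frame: x ahead of the robot, y to its left, z up, the work surface at z = 0. Lengths are in m, angles in degrees, forces in N, time in s.
With the tool pointing down it reaches from about 0.3 to 0.75 m from the base axis. Payload 8.5 kg.
Tool frame: the origin (TCP) lies midway between the tips of the shut fingers; the grasp point (between the pads) lies 19 mm behind it (arm.grip_depth is the distance from the TCP to the grasp point, in m); y points along the fingers, z is the direction in which the jaws open and shut, and the axes are right-handed (so a half turn about y gives the same grasp; the last joint's range is limited). The gripper opens to 85 mm and grips with 20 to 120 N. Pads are 22 mm wide; open, the fingers measure 114 mm over their backs; the gripper's body (76 mm by 85 mm) begins 54 mm behind the grasp point. The pads swing forward as they close: fully open they stand 13 mm farther back than shut.
Start: joints at [53.497, 21.807, 74.336, -0, 83.858, -12.336], TCP at [0.225, 0.502, 0.231] pointing down, gripper open.
Joint ranges: [-178.18, 178.18], [-50.72, 133.34], [12.68, 142.11], [-81.47, 261.47], [9.98, 163.14], [-165.26, 165.26]. Speed limits (degrees/s): [136.94, 136.94, 180, 180, 180, 180].

## Interface

Orientations are given as a 3x3 rotation matrix whose columns are the frame's x, y, z axes.
In Python, from cell import arm, eyes gives the robot as it stands. The module is installed in compiled form; this text tells all that it offers.
- The arm moves only by the tool move_arm, never from a script. Its argument "moves" is a list of rows, each an object with "claw": the closure, from 0 (fully open) to 1 (shut); "dp": the shift along the tool's x, y, z in cm, a list of three; "rot": the turn, a rotation vector about the tool's x, y, z in rad, a list of three. In form: [{"claw": claw, "dp": [dx, dy, dz], "rot": [wx, wy, wz]}, ...]. A call has 1 to 20 rows; each row shifts and turns the commanded pose from where the row before left it, along the tool's axes as they then stand; what a row does not reach is not made up. A row lasts 1/10 s, in which the tool goes at most 50 mm and 8.59 degrees, less where a joint would pass 70% of its speed; a pose out of reach is approached as far as the arm can. A call with a gripper value outside its range is refused whole. The fingers move at their own pace and stop on an object; "squeeze" is the grip in N (left out, the last holds). Time passes only in rows, so rows that do not move let the fingers close. It gives the time, the measured TCP pose, the force and the opening at its end, in the units of the state.
- arm.observe(): the state, without advancing time (a new reading comes with each control period).
- eyes.read_camera(name): name is "scene" or "side" or "wrist"; returns the picture (420x560x3 uint8, red, green, blue); there is no depth.
- eyes.camera_model(name): a dict with "fx", "fy", "cx", "cy" (pixels), "T" (4x4, takes a point from camera to world coordinates). Camera axes: x right, y up, looking along -z (the intrinsics and any distortion apply to the point x, -y, -z); pixel columns grow to the right and rows downward; lengths in m; the calibration is good to about 2 mm. A picture is of the moment at which its call begins: read the wrist's pose just before it. camera_model takes no time and is no camera call; for the wrist camera it gives the pose at the moment of the call.
- arm.finish_job(): hands the job in, once; it reports no verdict.
The state is a dict: "clock": time; "q": joint angles; "qd": joint speeds; "joint_efforts": joint torques, N m; "eef_pos": TCP position; "eef_rot": TCP orientation; "force": force on the tool from outside, world axes, zero at the start; "wrist_torque": the same for the moment, N m; "grip_width": opening from 0.0 (shut) to 1.0 (fully open).
Only numpy, scipy, OpenCV 4.12 (cv2) and the standard library are available. Lean on these libraries where they do the work, as an engineer would, in place of code of your own. Each camera call takes 0.05 s, during which the arm holds its last target.

## Task

Swap the old glue jar at the back of the desk rack for the fresh one in the carton. First stand the bottle and the tin that block it in the white side tray; only then lift the jar out and set it in the middle of the coaster, load the carton squarely into the middle of the rear place that the jar left, and last of all stand the bottle and the tin back in the rack, each exactly in the place it came from. Keep all four upright all the time, and leave the water bottle, the mouse and the charger where they are.

Things in the scene. Friction and masses are not known exactly. Their poses are not given: they have to be found in the camera images.
- rack: fixed plywood rack, base 215 (x) by 124 (y), 6 thick; 10 high lips on the long sides (inner width 112), 40 high board at the rear (+x, away from the robot). Origin: centre of underside. Three places at x = -65 (front), 0, +65 (rear), y = 0, split by dark lines; things stand 6 above the origin. Bottle and tin start in front and middle (either order), jar in the rear, within 4 of centre
- tray: shallow white plastic tray fixed on the desk, left or right of the rack: 236 long (x) by 136 wide (y), walls 4 thick and 16 high, floor 4 thick. Origin: centre of the underside. It is the side area for the bottle and the tin, which may stand anywhere on its floor
- coaster: round cork coaster, 90 across and 5 thick, fixed on a 3 thick grey desk pad that lies on the other side of the rack from the tray. Origin: centre of its underside, so its top is 5 above the origin. The jar goes to its middle
- bottle: loose round white plastic bottle: body 48 in diameter up to height 98, then a shoulder to a narrow grey cap 25 in diameter; 130 tall in all, about 0.2 kg. Stands upright, z up. Origin: centre of its underside
- tin: loose round metal tin with a flat top, 52 in diameter, 115 tall, about 0.22 kg. Stands upright, z up. Origin: centre of its underside
- jar: loose low amber glass jar, 50 in diameter up to height 38, with a black lid 47 in diameter; 52 tall in all, about 0.15 kg. The old jar. Stands upright, z up, in the rear place of the rack. Origin: centre of its underside
- carton: loose plain brown cardboard carton, rigid, 50 by 50 and 56 tall, about 0.17 kg; the fresh stock. Stands on the grey desk pad beside the coaster, about 130 from centre to centre. Origin: centre of its underside; x and y along its sides, z up
- water: bystander: clear glass water bottle with a steel cap, 60 in diameter, 162 tall, standing beyond the rack to one side. Origin: centre of its underside. Leave alone
- mouse: bystander: black computer mouse, 100 by 58 by 34 high, lying beyond the rack to the other side. Origin: centre of its underside. Leave alone
- charger: bystander: white plug-in charger, 58 by 46 by 28 high, with two prongs that stand 17 out of its +x end, lying between the robot and the rack. Origin: centre of its underside. Leave alone
Not all that is in view belongs to the job. There is more than one size of the carton; the one meant has the size given above. Leave any red look-alike of the bottle alone.

How it is judged (in metres and radians):
On the way, in this order (a step that is already met when the one before it is completed fails the run):
1. the bottle and the tin both stand in the side tray, with the jar still in its place (not moved 20 mm) (x of bottle in the frame of tray between -0.1 and 0.1 m and y of bottle in the frame of tray between -0.05 and 0.05 m and z of bottle in the frame of tray between -0.001 and 0.009 m and angle between each of bottle, tin's own z axis and vertical below 0.15 rad and x of tin in the frame of tray between -0.1 and 0.1 m and y of tin in the frame of tray between -0.05 and 0.05 m and z of tin in the frame of tray between -0.001 and 0.009 m and distance of jar from where it was at the start of the episode below 0.02 m), for 0.2 s.
2. the jar stands on the middle of the coaster, with the bottle and the tin still in the tray (x of bottle in the frame of tray between -0.1 and 0.1 m and y of bottle in the frame of tray between -0.05 and 0.05 m and z of bottle in the frame of tray between -0.001 and 0.009 m and angle between each of bottle, tin, jar's own z axis and vertical below 0.15 rad and x of tin in the frame of tray between -0.1 and 0.1 m and y of tin in the frame of tray between -0.05 and 0.05 m and z of tin in the frame of tray between -0.001 and 0.009 m and horizontal distance between jar and coaster below 0.015 m and z of jar in the frame of coaster between 0.001 and 0.009 m), for 0.2 s.
3. the carton stands in the rear place of the rack, the jar on the coaster, the bottle and the tin still in the tray (all of step 2 and x of carton in the frame of rack between 0.05 and 0.08 m and y of carton in the frame of rack between -0.015 and 0.015 m and z of carton in the frame of rack between 0.002 and 0.01 m and angle between carton's own z axis and vertical below 0.15 rad and (angle between the x axis of carton and the x axis of rack, either way round below 0.2 rad or angle between the x axis of carton and the y axis of rack, either way round below 0.2 rad)), for 0.2 s.
At the end, for the whole second after the job is handed in: jar upright within 15 mm of the coaster's centre; carton upright on the rack base within 15 mm along and across of the rear place's centre, sides within 0.2 rad of the rack's; bottle and tin upright within 15 mm of where each stood at the start; all at rest (horizontal distance between jar and coaster below 0.015 m and z of jar in the frame of coaster between 0.001 and 0.009 m and angle between each of jar, carton, bottle, tin's own z axis and vertical below 0.15 rad and x of carton in the frame of rack between 0.05 and 0.08 m and y of carton in the frame of rack between -0.015 and 0.015 m and z of carton in the frame of rack between 0.002 and 0.01 m and (angle between the x axis of carton and the x axis of rack, either way round below 0.2 rad or angle between the x axis of carton and the y axis of rack, either way round below 0.2 rad) and distance of each of bottle, tin from where it was at the start of the episode below 0.015 m and linear speed of each of bottle, tin, jar, carton below 0.02 m/s); the robot touches nothing.
It fails at once if the bottle, the tin, the jar or the carton is tipped by more than 0.6 rad (angle between any of bottle, tin, jar, carton's own z axis and vertical above 0.6 rad).
It fails at once if the water bottle, the mouse or the charger is moved by more than 20 mm (distance of any of water, mouse, charger from where it was at the start of the episode above 0.02 m).
It also fails if it takes over 128 s, if anything falls off the work surface, if the arm or the gripper's body presses on something with over 40 N, if the wrist force passes 120 N, or if a joint passes its speed limit or range.

## Working session

There is one attempt and no reset: what is moved stays moved. The work goes in short steps, Python scripts to look and compute and a tool call to move; the robot and the scene stay as the last step left them, time stands still between calls to the robot, and variables do not carry over. Pictures are saved under pics/ and viewed, and the job is handed in when it is done.

Besides the shell and the picture viewer there is one more tool, called after "Emit:" as name([rows], argument=value, ...), one row to a line, values as JSON. move_arm: Moves the arm, as the interface text tells. Its arguments: {"type":"object","properties":{"moves":{"type":"array","items":{"type":"object","properties":{"claw":{"type":"number"},"dp":{"type":"array","items":{"type":"number"}},"rot":{"type":"array","items":{"type":"number"}}}}},"squeeze":{"type":"number"}},"required":["moves"]}

```bash
mkdir -p pics; python3 - <<'E'
from cell import arm, eyes
import cv2, numpy as np
np.set_printoptions(precision=4,suppress=True)
for n in ["scene","side","wrist"]:
    m=eyes.camera_model(n); print(n,{k:(v if k!='T' else None) for k,v in m.items()}); print(np.array(m['T']))
    im=eyes.read_camera(n); cv2.imwrite(f'pics/a_{n}.png',im[:,:,::-1])
s=arm.observe(); print(s); print(arm.grip_depth)
E
```

```text
scene {'fx': 444.98745270379607, 'fy': 444.98745270379607, 'cx': 274.83747475074057, 'cy': 208.9845253687881, 'T': None}
[[ 0.8559 -0.3843  0.3461  0.9587]
 [ 0.5171  0.6295 -0.58   -0.7416]
 [ 0.005   0.6754  0.7375  0.9847]
 [ 0.      0.      0.      1.    ]]
side {'fx': 517.9231993056911, 'fy': 517.9231993056911, 'cx': 277.3376797590304, 'cy': 213.48752855202113, 'T': None}
[[-0.9992  0.0068 -0.0403  0.4639]
 [-0.0381 -0.5145  0.8566  1.2432]
 [-0.0149  0.8574  0.5144  0.8178]
 [ 0.      0.      0.      1.    ]]
wrist {'fx': 320.55301755971226, 'fy': 320.55301755971226, 'cx': 280.80047963804776, 'cy': 205.13442159386676, 'T': None}
[[ 0.4098 -0.8643 -0.2917  0.1504]
 [ 0.9122  0.3873  0.1337  0.5354]
 [-0.0026 -0.3209  0.9471  0.3732]
 [ 0.      0.      0.      1.    ]]
{'clock': 0.15, 'q': array([ 53.4966,  21.8349,  74.372 ,  -0.0001,  83.8595, -12.3345]), 'qd': array([ 0.0757, -0.1273, -0.2182, -0.0016, -0.0273, -0.0255]), 'joint_efforts': array([  0.0024, -44.862 , -23.1342,  -0.0002,   0.0038,   0.    ]), 'eef_pos': array([0.225 , 0.5016, 0.2308]), 'eef_rot': array([[ 0.9123, -0.0007,  0.4094],
       [-0.4094, -0.0009,  0.9123],
       [-0.0002, -1.    , -0.0011]]), 'force': array([-0.5868,  0.4774, -0.7086]), 'wrist_torque': array([-0.0416,  0.0459, -0.0202]), 'grip_width': 1.0048906842218421}
0.0187
```

View pics/a_scene.png

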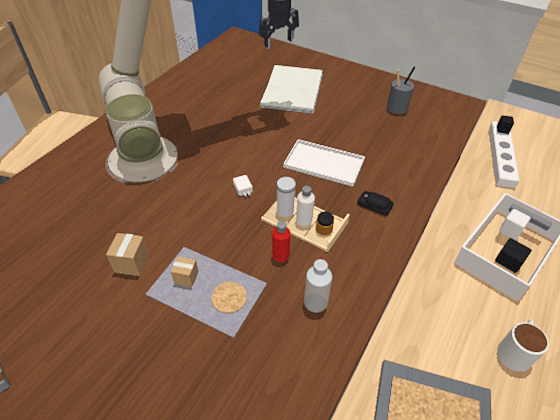

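View pics/a_side.png

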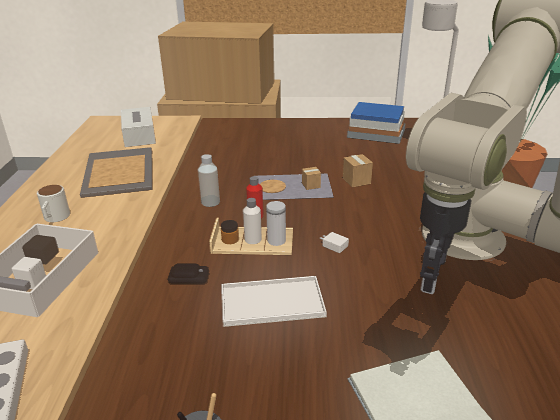

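View pics/a_wrist.png

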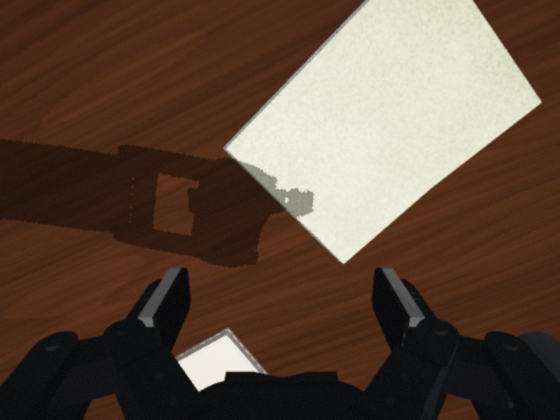

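The front place (nearest the robot) holds the tin, at scene (286,198) and side (276,223). The bottle is in the middle, at scene (306,208). The jar is at the rear, at scene (325,223).

Look-alikes:
- **Carton:** the small one on the pad at scene (184,272), and a bigger one off the pad at (127,254).
- **Bottle:** the white one in the rack at (306,208), the red one at (281,244), and the water bottle at (318,287).
- **Jar:** only the amber one.

Next I'll zoom in to check these choices.

```bash
python3 - <<'E'
import cv2, numpy as np
a=cv2.imread('pics/a_scene.png'); b=cv2.imread('pics/a_side.png')
c=cv2.resize(a[130:340,110:410],(800,560),interpolation=cv2.INTER_CUBIC); cv2.imwrite('pics/z_scene.png',c)
c=cv2.resize(b[140:335,160:400],(738,600),interpolation=cv2.INTER_CUBIC); cv2.imwrite('pics/z_side.png',c)
E
```

```text
(no output)
```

View pics/z_scene.png

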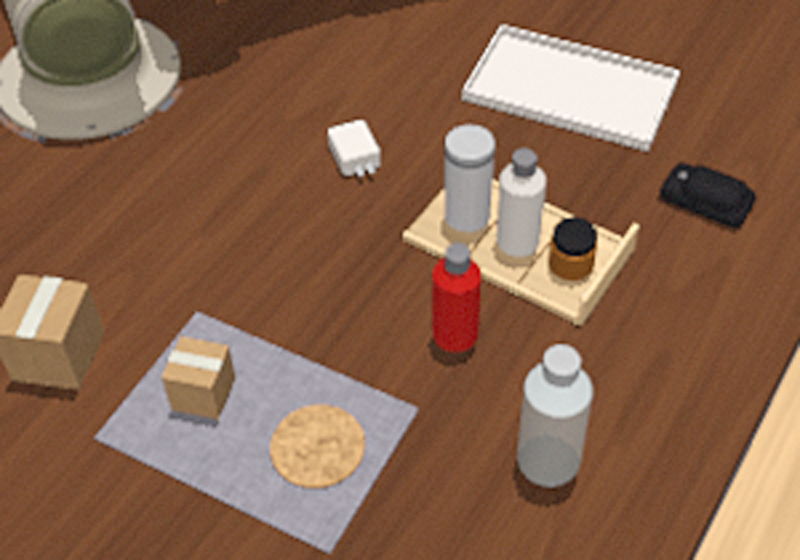

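View pics/z_side.png

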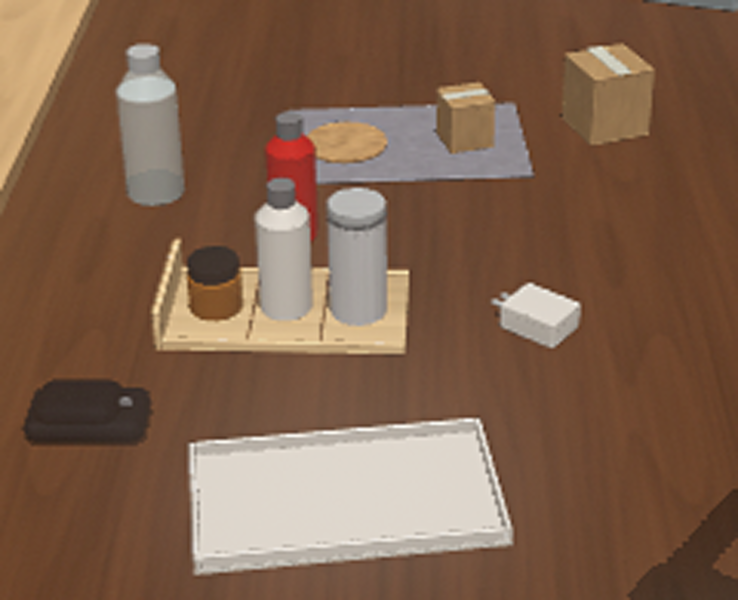

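The crops confirm the choices: the grey-topped tin is at the front, the white bottle with the grey cap is in the middle and the amber jar is at the rear. The red bottle is not part of the job, and the carton on the pad is the small one. Now I'll triangulate.

```bash
cat > h.py <<'E'
import numpy as np, cv2
from cell import arm, eyes
np.set_printoptions(precision=4,suppress=True)
M={n:eyes.camera_model(n) for n in ("scene","side")}
def ray(m,u,v):
    T=np.array(m['T']); d=np.array([(u-m['cx'])/m['fx'],-(v-m['cy'])/m['fy'],-1.])
    return T[:3,3],T[:3,:3]@d
def onz(m,u,v,z):
    o,d=ray(m,u,v); return o+d*(z-o[2])/d[2]
def proj(m,p):
    T=np.array(m['T']); c=T[:3,:3].T@(np.asarray(p)-T[:3,3])
    return np.array([m['cx']+m['fx']*c[0]/-c[2], m['cy']-m['fy']*c[1]/-c[2]])
def zs(u,v): return (110+(u+.5)/2.6667-.5,130+(v+.5)/2.6667-.5)
def zd(u,v): return (160+(u+.5)/3.075-.5,140+(v+.5)/3.077-.5)
def tri(m1,p1,m2,p2):
    o1,d1=ray(m1,*p1);o2,d2=ray(m2,*p2)
    A=np.stack([d1,-d2],1); t=np.linalg.lstsq(A,o2-o1,rcond=None)[0]
    a=o1+t[0]*d1;b=o2+t[1]*d2; return (a+b)/2,np.linalg.norm(a-b)
E
python3 - <<'E'
from h import *
S,D=M['scene'],M['side']
L=[('tin top .121',zs(470,146),zd(357,204),.121),('cap top .136',zs(524,157),zd(281,187),.136),('jar lid .058',zs(575,233),zd(214,258),.058),
('coaster .008',zs(318,445),zd(347,141),.008),('carton top c .059',zs(198,361),zd(467,95),.059),
('tray c floor',zs(572,85),zd(349,492),.004),('red cap',zs(457,254),zd(290,121),.13),('water cap',zs(562,357),zd(143,53),.162),
('mouse',zs(708,190),zd(88,405),.02),('charger',zs(354,146),zd(540,305),.02)]
for n,a,b,z in L:
    p,e=tri(S,a,D,b); print(n,'tri',p,'gap',round(e,4),onz(S,*a,z)[:2],onz(D,*b,z)[:2])
print('rack lip corners side z.016', [onz(D,*zd(*q),.016)[:2] for q in [(157,345),(406,349),(410,271)]])
print('rack scene', [onz(S,*zs(*q),.016)[:2] for q in [(404,235),(492,183)]])
print('tray side z.016', [onz(D,*zd(*q),.016)[:2] for q in [(190,442),(482,420),(512,540),(195,566)]])
print('tray scene z.016', [onz(S,*zs(*q),.016)[:2] for q in [(503,27),(679,71),(647,143),(464,96)]])
print('pad', [onz(S,*zs(*q),.003)[:2] for q in [(200,312),(417,408),(333,548),(97,437)]])
print('carton top scene', [onz(S,*zs(*q),.059)[:2] for q in [(178,337),(234,344),(222,382),(165,373)]])
print('carton top side', [onz(D,*zd(*q),.059)[:2] for q in [(436,90),(482,83),(495,98),(451,105)]])
print('bigbox top scene z', tri(S,zs(92,286),D,zd(620,46)))
E
```

```text
tin top .121 tri [0.5269 0.037  0.1162] gap 0.0048 [0.5319 0.0327] [0.5243 0.0436]
cap top .136 tri [0.5918 0.0365 0.1332] gap 0.0019 [0.594 0.034] [0.5904 0.0408]
jar lid .058 tri [0.6569 0.0341 0.0578] gap 0.0046 [0.6593 0.0342] [0.6547 0.0335]
coaster .008 tri [ 0.5529 -0.2891  0.0059] gap 0.0048 [ 0.5563 -0.2899] [ 0.5505 -0.287 ]
carton top c .059 tri [ 0.4236 -0.2969  0.0577] gap 0.0057 [ 0.4276 -0.2976] [ 0.4211 -0.2972]
tray c floor tri [0.5256 0.2936 0.0074] gap 0.0071 [0.5278 0.2973] [0.5225 0.288 ]
red cap tri [ 0.5956 -0.1045  0.1253] gap 0.0031 [ 0.5992 -0.108 ] [ 0.5933 -0.0963]
water cap tri [ 0.7452 -0.1827  0.16  ] gap 0.002 [ 0.7467 -0.1839] [ 0.7434 -0.1787]
mouse tri [0.7436 0.2017 0.0193] gap 0.0037 [0.7455 0.2016] [0.7415 0.2022]
charger tri [0.3644 0.0524 0.0213] gap 0.0061 [0.3671 0.053 ] [0.3613 0.0481]
rack lip corners side z.016 [array([0.6984, 0.1102]), array([0.4807, 0.1125]), array([ 0.4788, -0.0132])]
rack scene [array([ 0.4882, -0.0301]), array([0.5313, 0.088 ])]
tray side z.016 [array([0.6518, 0.2438]), array([0.4175, 0.2109]), array([0.3992, 0.3533]), array([0.6295, 0.3859])]
tray scene z.016 [array([0.406 , 0.3388]), array([0.6348, 0.3775]), array([0.6542, 0.2392]), array([0.4301, 0.198 ])]
pad [array([ 0.3579, -0.2211]), array([ 0.6127, -0.2036]), array([ 0.6264, -0.367 ]), array([ 0.3692, -0.39  ])]
carton top scene [array([ 0.3933, -0.2856]), array([ 0.4445, -0.2642]), array([ 0.4618, -0.3047]), array([ 0.4099, -0.3245])]
carton top side [array([ 0.4543, -0.3091]), array([ 0.4043, -0.3267]), array([ 0.3914, -0.2902]), array([ 0.4385, -0.2732])]
bigbox top scene z (array([ 0.2812, -0.2991,  0.1014]), np.float64(0.04802781762849526))
```

Emit:
move_arm([
  {"claw": 0, "dp": [0, 0, 0], "rot": [0, -0.105, 0]},
  {"claw": 0, "dp": [0, 0, 0], "rot": [0, -0.105, 0]},
  {"claw": 0, "dp": [0, 0, 0], "rot": [0, -0.105, 0]},
  {"claw": 0, "dp": [0, 0, 0], "rot": [0, -0.108, 0]},
  {"claw": 0, "dp": [2, -0.5, -3.3], "rot": [0, 0, 0]},
  {"claw": 0, "dp": [2, -0.5, -3.3], "rot": [0, 0, 0]},
  {"claw": 0, "dp": [2, -0.5, -3.3], "rot": [0, 0, 0]},
  {"claw": 0, "dp": [2, -0.5, -3.3], "rot": [0, 0, 0]},
  {"claw": 0, "dp": [2, -0.5, -3.3], "rot": [0, 0, 0]},
  {"claw": 0, "dp": [2, -0.5, -3.3], "rot": [0, 0, 0]},
  {"claw": 0, "dp": [2, -0.5, -3.3], "rot": [0, 0, 0]},
  {"claw": 0, "dp": [2, -0.5, -3.3], "rot": [0, 0, 0]},
  {"claw": 0, "dp": [2, -0.5, -3.3], "rot": [0, 0, 0]},
  {"claw": 0, "dp": [2, -0.5, -3.3], "rot": [0, 0, 0]},
  {"claw": 0, "dp": [2, -0.5, -3.3], "rot": [0, 0, 0]},
  {"claw": 0, "dp": [2, -0.5, -3.3], "rot": [0, 0, 0]},
  {"claw": 0, "dp": [2, -0.5, -3.3], "rot": [0, 0, 0]},
  {"claw": 0, "dp": [2, -0.5, -3.3], "rot": [0, 0, 0]},
  {"claw": 0, "dp": [0, 0, 0], "rot": [0, 0, 0]},
  {"claw": 0, "dp": [0, 0, 0], "rot": [0, 0, 0]},
], squeeze=35)

```text
clock: 2.15
eef_pos: [0.5057, 0.0397, 0.3008]
eef_rot: [[1.0, -0.001, 0.0], [-0.0, 0.0, 1.0], [-0.001, -1.0, 0.0]]
force: [0.9, -0.1, 0.1]
grip_width: 0.995
```

```bash
cat > snap.py <<'E'
import sys
from h import *
s=arm.observe(); m=eyes.camera_model('wrist'); im=eyes.read_camera('wrist')
n=sys.argv[1]; cv2.imwrite(f'pics/{n}.png',im[:,:,::-1])
np.savez(f'{n}.npz',**{k:np.array(v) for k,v in m.items()})
print(s['clock'],s['eef_pos'],s['eef_rot'],s['grip_width'],s['force']); print(np.array(m['T']))
E
python3 snap.py w1
```

```text
2.15 [0.5057 0.0397 0.3008] [[ 1.     -0.0012  0.0002]
 [-0.0002  0.0004  1.    ]
 [-0.0012 -1.      0.0004]] 0.9954572400236552 [ 0.8901 -0.0953  0.1465]
[[ 0.0006 -0.9476 -0.3196  0.4238]
 [ 1.      0.0002  0.0011  0.0395]
 [-0.001  -0.3196  0.9476  0.4434]
 [ 0.      0.      0.      1.    ]]
```

View pics/w1.png

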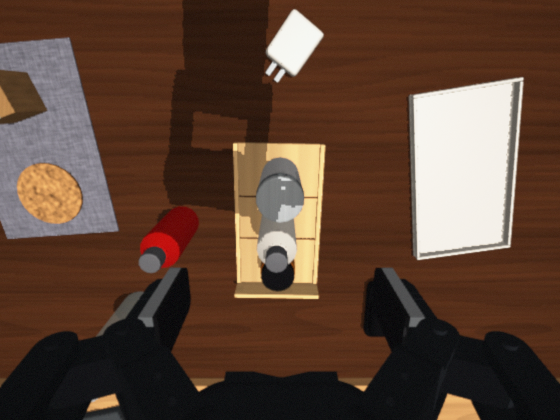

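From above, the rack spans (234-325, 143-298), with the tin top at (281,197), the bottle cap at (276,258), the jar lid at (278,277) and the coaster at (49,193). The tray is on the right, at (410-522, 78-258). I'll cast these pixels onto their planes.

```bash
python3 - <<'E'
from h import *
W={k:v for k,v in np.load('w1.npz').items()}
im=cv2.imread('pics/w1.png'); c=cv2.resize(im[130:310,200:360],None,fx=3.3,fy=3.3,interpolation=cv2.INTER_CUBIC); cv2.imwrite('pics/w1z.png',c)
P=lambda u,v,z: onz(W,u,v,z)[:2]
print('tin',P(280.5,202,.121),'cap',P(276.5,258,.136),'jar',P(277.5,279,.058))
print('rack front corners z.016',P(234,143.5,.016),P(325,144.5,.016),'rear wall base? top z.04',P(235,298,.046),P(319,299,.046))
print('split lines z.006',P(238,196.5,.006),P(320,197,.006),P(238,238,.006),P(318,238,.006))
print('tray',[P(*q,.016) for q in [(410,95),(522,79),(510,246),(417,259)]])
hsv=cv2.cvtColor(im,cv2.COLOR_BGR2HSV); mk=cv2.inRange(hsv,(8,110,110),(25,255,255)); mk[:, 100:]=0; mk[:150]=0
k=max(cv2.findContours(mk,0,2)[0],key=cv2.contourArea); e=cv2.fitEllipse(cv2.convexHull(k)); print('coaster',e,P(*e[0],.008))
pts=np.array([P(*q[0],.008) for q in cv2.convexHull(k)],np.float32); print(cv2.minEnclosingCircle(pts))
E
```

```text
tin [0.5291 0.0388] cap [0.5873 0.0345] jar [0.661  0.0345]
rack front corners z.016 [ 0.482  -0.0228] [0.4834 0.0975] rear wall base? top z.04 [ 0.7    -0.0274] [0.7016 0.0944]
split lines z.006 [ 0.5583 -0.022 ] [0.5591 0.095 ] [ 0.6231 -0.0248] [0.6231 0.0945]
tray [array([0.4215, 0.202 ]), array([0.4028, 0.3385]), array([0.6314, 0.3757]), array([0.6528, 0.242 ])]
coaster ((49.27159881591797, 192.8119354248047), (55.091087341308594, 68.90087890625), 124.137939453125) [ 0.5522 -0.2888]
((0.5536778569221497, -0.2887861430644989), 0.045299727469682693)
```

View pics/w1z.png

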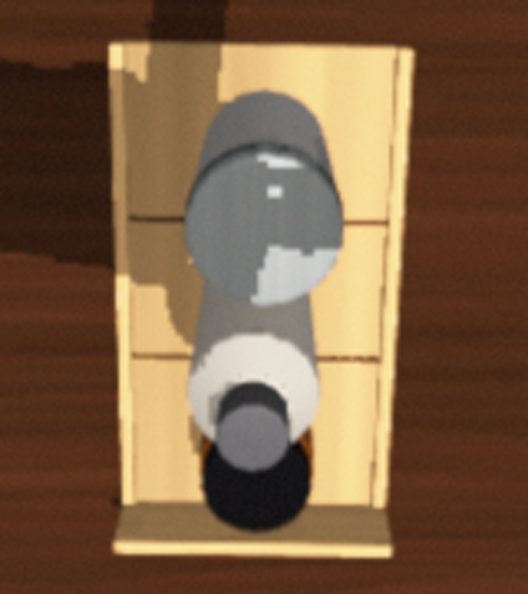

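Refined from the crop: tin (0.526,0.038), bottle (0.591,0.0357), jar (0.656,0.0345), rear place (0.656,0.035), coaster (0.553,-0.289). The spacing is 65 mm, as it must be. I'll start with the tin.

Emit:
move_arm([
  {"claw": 0, "dp": [2, 0, -0.15], "rot": [0, 0, 0]},
  {"claw": 0, "dp": [0, 3, 0], "rot": [0, 0, 0]},
  {"claw": 0, "dp": [0, 3, 0], "rot": [0, 0, 0]},
  {"claw": 0, "dp": [0, 3, 0], "rot": [0, 0, 0]},
  {"claw": 0, "dp": [0, 3, 0], "rot": [0, 0, 0]},
  {"claw": 0, "dp": [0, 3, 0], "rot": [0, 0, 0]},
  {"claw": 0, "dp": [0, 3, 0], "rot": [0, 0, 0]},
  {"claw": 0, "dp": [0, 3, 0], "rot": [0, 0, 0]},
  {"claw": 0, "dp": [0, 2.7, 0], "rot": [0, 0, 0]},
  {"claw": 0, "dp": [0, 0, 0], "rot": [0, 0, 0]},
  {"claw": 0.2, "dp": [0, 0, 0], "rot": [0, 0, 0]},
  {"claw": 0.3, "dp": [0, 0, 0], "rot": [0, 0, 0]},
  {"claw": 0.35, "dp": [0, 0, 0], "rot": [0, 0, 0]},
  {"claw": 0.4, "dp": [0, 0, 0], "rot": [0, 0, 0]},
  {"claw": 0.5, "dp": [0, 0, 0], "rot": [0, 0, 0]},
  {"claw": 1, "dp": [0, 0, 0], "rot": [0, 0, 0]},
  {"claw": 1, "dp": [0, 0, 0], "rot": [0, 0, 0]},
  {"claw": 1, "dp": [0, 0, 0], "rot": [0, 0, 0]},
], squeeze=35)

```text
clock: 4.0
eef_pos: [0.5262, 0.0386, 0.0657]
eef_rot: [[1.0, 0.002, -0.001], [0.001, -0.0, 1.0], [0.002, -1.0, -0.0]]
force: [-1.3, -0.3, 6.8]
grip_width: 0.598
```

Emit:
move_arm([
  {"claw": 1, "dp": [0, -1, 0], "rot": [0, 0, 0]},
  {"claw": 1, "dp": [0, -2, 0], "rot": [0, 0, 0]},
  {"claw": 1, "dp": [0, -2, 0], "rot": [0, 0, 0]},
  {"claw": 1, "dp": [-0.5, 0, 2], "rot": [0, 0, 0]},
  {"claw": 1, "dp": [-0.6, 0, 3], "rot": [0, 0, 0]},
  {"claw": 1, "dp": [-0.6, 0, 3], "rot": [0, 0, 0]},
  {"claw": 1, "dp": [-0.6, 0, 3], "rot": [0, 0, 0]},
  {"claw": 1, "dp": [-0.6, 0, 3], "rot": [0, 0, 0]},
  {"claw": 1, "dp": [-0.6, 0, 3], "rot": [0, 0, 0]},
  {"claw": 1, "dp": [-0.6, 0, 3], "rot": [0, 0, 0]},
  {"claw": 1, "dp": [-0.6, 0, 3], "rot": [0, 0, 0]},
  {"claw": 1, "dp": [-0.4, 0, 1.8], "rot": [0, 0, 0]},
  {"claw": 1, "dp": [0, 0, 0], "rot": [0, 0, 0]},
  {"claw": 1, "dp": [0, 2, 0], "rot": [0, 0, 0]},
  {"claw": 1, "dp": [0, 1.5, 0], "rot": [0, 0, 0]},
  {"claw": 1, "dp": [0, 1, 0], "rot": [0, 0, 0]},
  {"claw": 1, "dp": [0, 0.3, 0], "rot": [0, 0, 0]},
  {"claw": 1, "dp": [0, 0, 0], "rot": [0, 0, 0]},
])

```text
clock: 5.8
eef_pos: [0.4746, 0.2862, 0.0664]
eef_rot: [[1.0, -0.0, -0.001], [0.001, -0.0, 1.0], [-0.0, -1.0, -0.0]]
force: [-0.6, 0.4, -1.8]
grip_width: 0.6
```

```bash
cat > both.py <<'E'
import sys
from h import *
n=sys.argv[1]
a=eyes.read_camera('scene');b=eyes.read_camera('side')
cv2.imwrite(f'pics/{n}_sc.png',a[:,:,::-1]);cv2.imwrite(f'pics/{n}_sd.png',b[:,:,::-1])
o=np.hstack([cv2.resize(a[110:340,110:410,::-1],(400,307)),cv2.resize(b[140:340,160:400,::-1],(369,307))])
cv2.imwrite(f'pics/{n}.png',o)
E
python3 both.py b1
```

```text
(no output)
```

View pics/b1.png

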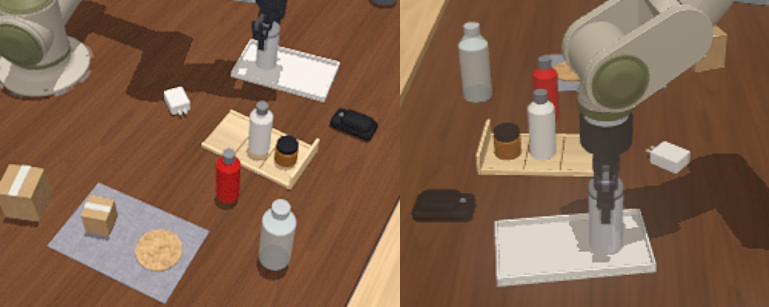

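The tin hangs upright above the tray floor, about 2.7 mm up. I'll lower it and release.

Emit:
move_arm([
  {"claw": 1, "dp": [0, 0.15, 0], "rot": [0, 0, 0]},
  {"claw": 1, "dp": [0, 0.1, 0], "rot": [0, 0, 0]},
  {"claw": 1, "dp": [0, 0, 0], "rot": [0, 0, 0]},
  {"claw": 0.35, "dp": [0, 0, 0], "rot": [0, 0, 0]},
  {"claw": 0.2, "dp": [0, 0, 0], "rot": [0, 0, 0]},
  {"claw": 0, "dp": [0, 0, 0], "rot": [0, 0, 0]},
  {"claw": 0, "dp": [0, 0, 0], "rot": [0, 0, 0]},
  {"claw": 0, "dp": [0, 0, 0], "rot": [0, 0, 0]},
])

```text
clock: 6.7
eef_pos: [0.4745, 0.2866, 0.0639]
eef_rot: [[1.0, 0.0, -0.001], [0.001, 0.0, 1.0], [0.0, -1.0, 0.0]]
force: [-0.2, 0.5, 0.5]
grip_width: 0.999
```

Emit:
move_arm([
  {"claw": 0, "dp": [0, -3, 0], "rot": [0, 0, 0]},
  {"claw": 0, "dp": [0, -3, 0], "rot": [0, 0, 0]},
  {"claw": 0, "dp": [0, -3, 0], "rot": [0, 0, 0]},
  {"claw": 0, "dp": [0, -3, 0], "rot": [0, 0, 0]},
  {"claw": 0, "dp": [0, -3, 0], "rot": [0, 0, 0]},
  {"claw": 0, "dp": [1.45, 0, -3.1], "rot": [0, 0, 0]},
  {"claw": 0, "dp": [1.45, 0, -3.1], "rot": [0, 0, 0]},
  {"claw": 0, "dp": [1.45, 0, -3.1], "rot": [0, 0, 0]},
  {"claw": 0, "dp": [1.45, 0, -3.1], "rot": [0, 0, 0]},
  {"claw": 0, "dp": [1.45, 0, -3.1], "rot": [0, 0, 0]},
  {"claw": 0, "dp": [1.45, 0, -3.1], "rot": [0, 0, 0]},
  {"claw": 0, "dp": [1.45, 0, -3.1], "rot": [0, 0, 0]},
  {"claw": 0, "dp": [1.45, 0, -3.1], "rot": [0, 0, 0]},
  {"claw": 0, "dp": [0.05, 0, -0.3], "rot": [0, 0, 0]},
  {"claw": 0, "dp": [0, 0, 0], "rot": [0, 0, 0]},
])

```text
clock: 8.2
eef_pos: [0.5912, 0.0352, 0.2135]
eef_rot: [[1.0, -0.001, 0.0], [-0.0, 0.0, 1.0], [-0.001, -1.0, 0.0]]
force: [0.2, 0.5, -0.2]
grip_width: 1.0
```

```bash
python3 snap.py w2
```

```text
8.2 [0.5912 0.0352 0.2135] [[ 1.     -0.0006  0.0002]
 [-0.0002  0.0002  1.    ]
 [-0.0006 -1.      0.0002]] 0.9996548242437162 [ 0.2297  0.4892 -0.207 ]
[[ 0.0007 -0.9474 -0.32    0.5093]
 [ 1.      0.0003  0.0013  0.035 ]
 [-0.0011 -0.32    0.9474  0.356 ]
 [ 0.      0.      0.      1.    ]]
```

View pics/w2.png

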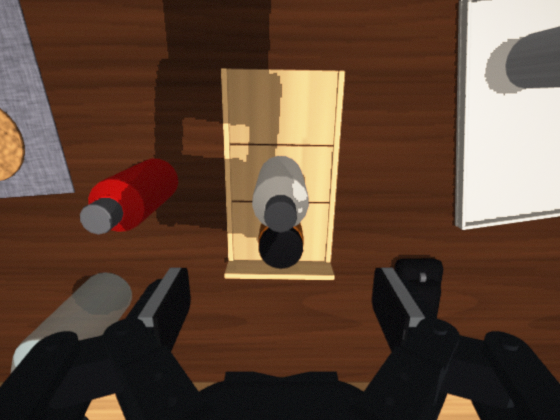

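The cap is at (281,214) and the jar lid at (281,245). The red bottle, at (100,215), is well outside the left finger's path.

```bash
python3 - <<'E'
from h import *
W={k:v for k,v in np.load('w2.npz').items()}
P=lambda u,v,z: onz(W,u,v,z)[:2]
print(P(281,214,.136),P(281,245,.058),[P(*q,.016) for q in [(221,70),(344,71)]],[P(*q,.006) for q in [(229,144.5),(336,145.5),(231,202),(333,202)]])
E
```

```text
[0.5904 0.0348] [0.653  0.0348] [array([ 0.4843, -0.024 ]), array([0.4853, 0.0966])] [array([ 0.5581, -0.0216]), array([0.5593, 0.0944]), array([ 0.6237, -0.0227]), array([0.6237, 0.0945])]
```

Emit:
move_arm([
  {"claw": 0, "dp": [0, 3, 0], "rot": [0, 0, 0]},
  {"claw": 0, "dp": [0, 3, 0], "rot": [0, 0, 0]},
  {"claw": 0, "dp": [0, 3, 0], "rot": [0, 0, 0]},
  {"claw": 0, "dp": [0, 3, 0], "rot": [0, 0, 0]},
  {"claw": 0, "dp": [0, 2.4, 0], "rot": [0, 0, 0]},
  {"claw": 0, "dp": [0, 0, 0], "rot": [0, 0, 0]},
  {"claw": 0.2, "dp": [0, 0, 0], "rot": [0, 0, 0]},
  {"claw": 0.3, "dp": [0, 0, 0], "rot": [0, 0, 0]},
  {"claw": 0.35, "dp": [0, 0, 0], "rot": [0, 0, 0]},
  {"claw": 0.4, "dp": [0, 0, 0], "rot": [0, 0, 0]},
  {"claw": 0.5, "dp": [0, 0, 0], "rot": [0, 0, 0]},
  {"claw": 1, "dp": [0, 0, 0], "rot": [0, 0, 0]},
  {"claw": 1, "dp": [0, 0, 0], "rot": [0, 0, 0]},
  {"claw": 1, "dp": [0, 0, 0], "rot": [0, 0, 0]},
])

```text
clock: 9.65
eef_pos: [0.5917, 0.0355, 0.0708]
eef_rot: [[1.0, 0.002, -0.001], [0.001, -0.0, 1.0], [0.002, -1.0, -0.0]]
force: [-0.9, -1.0, 5.5]
grip_width: 0.552
```

Emit:
move_arm([
  {"claw": 1, "dp": [0, -1, 0], "rot": [0, 0, 0]},
  {"claw": 1, "dp": [0, -2, 0], "rot": [0, 0, 0]},
  {"claw": 1, "dp": [0, -2, 0], "rot": [0, 0, 0]},
  {"claw": 1, "dp": [-0.2, 0, 2.3], "rot": [0, 0, 0]},
  {"claw": 1, "dp": [-0.2, 0, 3.1], "rot": [0, 0, 0]},
  {"claw": 1, "dp": [-0.2, 0, 3.1], "rot": [0, 0, 0]},
  {"claw": 1, "dp": [-0.2, 0, 3.1], "rot": [0, 0, 0]},
  {"claw": 1, "dp": [-0.2, 0, 3.1], "rot": [0, 0, 0]},
  {"claw": 1, "dp": [-0.2, 0, 3.1], "rot": [0, 0, 0]},
  {"claw": 1, "dp": [-0.2, 0, 3.1], "rot": [0, 0, 0]},
  {"claw": 1, "dp": [-0.2, 0, 3.1], "rot": [0, 0, 0]},
  {"claw": 1, "dp": [0, 0, 2.6], "rot": [0, 0, 0]},
  {"claw": 1, "dp": [0, 0, 0], "rot": [0, 0, 0]},
  {"claw": 1, "dp": [0, 2, 0], "rot": [0, 0, 0]},
  {"claw": 1, "dp": [0, 1.5, 0], "rot": [0, 0, 0]},
  {"claw": 1, "dp": [0, 1, 0], "rot": [0, 0, 0]},
  {"claw": 1, "dp": [0, 0.4, 0], "rot": [0, 0, 0]},
  {"claw": 1, "dp": [0, 0, 0], "rot": [0, 0, 0]},
])

```text
clock: 11.45
eef_pos: [0.5749, 0.3013, 0.0707]
eef_rot: [[1.0, -0.001, -0.001], [0.001, -0.0, 1.0], [-0.001, -1.0, -0.0]]
force: [-0.1, 0.5, -1.4]
grip_width: 0.554
```

Emit:
move_arm([
  {"claw": 1, "dp": [0, 0.1, 0], "rot": [0, 0, 0]},
  {"claw": 1, "dp": [0, 0.1, 0], "rot": [0, 0, 0]},
  {"claw": 1, "dp": [0, 0, 0], "rot": [0, 0, 0]},
  {"claw": 0.35, "dp": [0, 0, 0], "rot": [0, 0, 0]},
  {"claw": 0.2, "dp": [0, 0, 0], "rot": [0, 0, 0]},
  {"claw": 0, "dp": [0, 0, 0], "rot": [0, 0, 0]},
  {"claw": 0, "dp": [0, 0, 0], "rot": [0, 0, 0]},
  {"claw": 0, "dp": [0, -2, 0], "rot": [0, 0, 0]},
  {"claw": 0, "dp": [0, -3, 0], "rot": [0, 0, 0]},
  {"claw": 0, "dp": [0, -3, 0], "rot": [0, 0, 0]},
  {"claw": 0, "dp": [0, -3, 0], "rot": [0, 0, 0]},
  {"claw": 0, "dp": [0, -3, 0], "rot": [0, 0, 0]},
  {"claw": 0, "dp": [0, -1, 0], "rot": [0, 0, 0]},
  {"claw": 0, "dp": [0, 0, 0], "rot": [0, 0, 0]},
])

```text
clock: 12.85
eef_pos: [0.5752, 0.3018, 0.2199]
eef_rot: [[1.0, 0.002, -0.001], [0.001, 0.001, 1.0], [0.002, -1.0, 0.001]]
force: [0.3, -0.7, -0.8]
grip_width: 1.0
```

```bash
python3 snap.py w3; python3 both.py b2
```

```text
12.85 [0.5752 0.3018 0.2199] [[ 1.      0.0025 -0.0012]
 [ 0.0012  0.0008  1.    ]
 [ 0.0025 -1.      0.0008]] 1.0001249656564781 [ 0.2863 -0.6511 -0.8082]
[[-0.0008 -0.9464 -0.3229  0.4929]
 [ 1.     -0.001   0.0003  0.3015]
 [-0.0006 -0.3229  0.9464  0.3621]
 [ 0.      0.      0.      1.    ]]
```

View pics/b2.png

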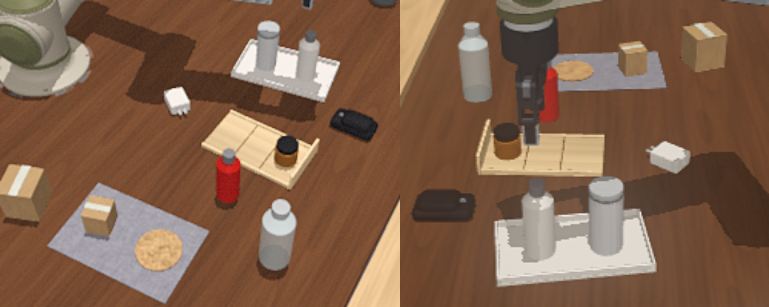

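View pics/w3.png

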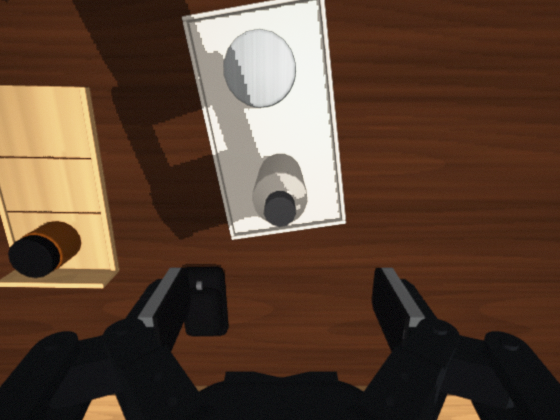

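Both stand in the tray: the tin top is at (260,68) and the bottle cap at (280,207) in the wrist view, all inside the walls. Next is the jar.

Emit:
move_arm([
  {"claw": 0, "dp": [1, 0, -3.3], "rot": [0, 0, 0]},
  {"claw": 0, "dp": [1, 0, -3.3], "rot": [0, 0, 0]},
  {"claw": 0, "dp": [1, 0, -3.3], "rot": [0, 0, 0]},
  {"claw": 0, "dp": [1, 0, -3.3], "rot": [0, 0, 0]},
  {"claw": 0, "dp": [1, 0, -3.3], "rot": [0, 0, 0]},
  {"claw": 0, "dp": [1, 0, -3.3], "rot": [0, 0, 0]},
  {"claw": 0, "dp": [1, 0, -3.3], "rot": [0, 0, 0]},
  {"claw": 0.2, "dp": [1, 0, -3.3], "rot": [0, 0, 0]},
  {"claw": 0.2, "dp": [0, 0, -0.3], "rot": [0, 0, 0]},
  {"claw": 0.2, "dp": [0, 3, 0], "rot": [0, 0, 0]},
  {"claw": 0.2, "dp": [0, 3, 0], "rot": [0, 0, 0]},
  {"claw": 0.2, "dp": [0, 3, 0], "rot": [0, 0, 0]},
  {"claw": 0.2, "dp": [0, 3, 0], "rot": [0, 0, 0]},
  {"claw": 0.2, "dp": [0, 0, 0], "rot": [0, 0, 0]},
])

```text
clock: 14.4
eef_pos: [0.6525, 0.0357, 0.0937]
eef_rot: [[1.0, -0.01, -0.002], [0.002, 0.001, 1.0], [-0.01, -1.0, 0.001]]
force: [-0.2, 0.5, 0.3]
grip_width: 0.799
```

```bash
python3 snap.py w4
```

```text
14.4 [0.6525 0.0357 0.0937] [[ 0.9999 -0.0101 -0.0016]
 [ 0.0016  0.0014  1.    ]
 [-0.0101 -0.9999  0.0014]] 0.7985345925382433 [-0.1752  0.5282  0.2593]
[[-0.0012 -0.9504 -0.311   0.5719]
 [ 1.     -0.0011 -0.0004  0.0352]
 [ 0.     -0.311   0.9504  0.2369]
 [ 0.      0.      0.      1.    ]]
```

View pics/w4.png

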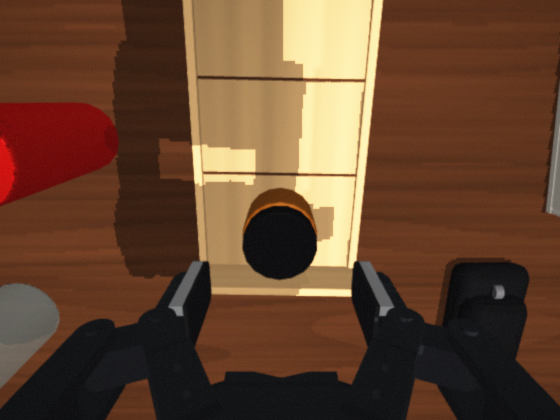

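```bash
python3 - <<'E'
from h import *
s=arm.observe(); print(s['clock'],s['eef_pos'],s['qd'],s['q'])
W={k:v for k,v in np.load('w4.npz').items()}
P=lambda u,v,z: onz(W,u,v,z)[:2]
print('jar',P(280,242,.058), 'lines',[P(*q,.006) for q in [(198,76.5),(364,80),(203,173),(356,174.5)]],'lip in top',P(198,200,.016),P(361,200,.016))
E
```

```text
14.45 [0.654  0.0354 0.0967] [-0.0463 -2.8301 -3.9571  0.0689  1.0958 -0.16  ] [ -7.2365  38.7593  67.0678   0.0051  74.4787 -97.3297]
jar [0.6542 0.0348] lines [array([ 0.5569, -0.0203]), array([0.559 , 0.0911]), array([ 0.6228, -0.0218]), array([0.6237, 0.0905])] lip in top [ 0.6404 -0.0244] [0.6403 0.0931]
```

Emit:
move_arm([
  {"claw": 0.2, "dp": [0, 0, 0], "rot": [0, 0, 0]},
  {"claw": 0.2, "dp": [0, 2.5, 0], "rot": [0, 0, 0]},
  {"claw": 0.2, "dp": [0, 2.5, 0], "rot": [0, 0, 0]},
  {"claw": 0.2, "dp": [0, 1.5, 0], "rot": [0, 0, 0]},
  {"claw": 0.2, "dp": [0, 1, 0], "rot": [0, 0, 0]},
  {"claw": 0.2, "dp": [0, 0.6, 0], "rot": [0, 0, 0]},
  {"claw": 0.2, "dp": [0, 0, 0], "rot": [0, 0, 0]},
  {"claw": 0.3, "dp": [0, 0, 0], "rot": [0, 0, 0]},
  {"claw": 0.35, "dp": [0, 0, 0], "rot": [0, 0, 0]},
  {"claw": 0.4, "dp": [0, 0, 0], "rot": [0, 0, 0]},
  {"claw": 0.5, "dp": [0, 0, 0], "rot": [0, 0, 0]},
  {"claw": 1, "dp": [0, 0, 0], "rot": [0, 0, 0]},
  {"claw": 1, "dp": [0, 0, 0], "rot": [0, 0, 0]},
  {"claw": 1, "dp": [0, 0, 0], "rot": [0, 0, 0]},
])

```text
clock: 15.85
eef_pos: [0.6555, 0.0348, 0.0187]
eef_rot: [[1.0, 0.001, -0.001], [0.001, -0.0, 1.0], [0.001, -1.0, -0.0]]
force: [-2.3, 0.5, 5.7]
grip_width: 0.573
```

Emit:
move_arm([
  {"claw": 1, "dp": [0, -1, 0], "rot": [0, 0, 0]},
  {"claw": 1, "dp": [0, -3, 0], "rot": [0, 0, 0]},
  {"claw": 1, "dp": [0, -3, 0], "rot": [0, 0, 0]},
  {"claw": 1, "dp": [0, -3, 0], "rot": [0, 0, 0]},
  {"claw": 1, "dp": [0, -3, 0], "rot": [0, 0, 0]},
  {"claw": 1, "dp": [0, -3, 0], "rot": [0, 0, 0]},
  {"claw": 1, "dp": [-0.25, 0, -0.4], "rot": [0, 0, 0]},
  {"claw": 1, "dp": [-1, 0, -3.2], "rot": [0, 0, 0]},
  {"claw": 1, "dp": [-1, 0, -3.2], "rot": [0, 0, 0]},
  {"claw": 1, "dp": [-1, 0, -3.2], "rot": [0, 0, 0]},
  {"claw": 1, "dp": [-1, 0, -3.2], "rot": [0, 0, 0]},
  {"claw": 1, "dp": [-1, 0, -3.2], "rot": [0, 0, 0]},
  {"claw": 1, "dp": [-1, 0, -3.2], "rot": [0, 0, 0]},
  {"claw": 1, "dp": [-1, 0, -3.2], "rot": [0, 0, 0]},
  {"claw": 1, "dp": [-1, 0, -3.2], "rot": [0, 0, 0]},
  {"claw": 1, "dp": [-1, 0, -3.2], "rot": [0, 0, 0]},
  {"claw": 1, "dp": [-1, 0, -3.2], "rot": [0, 0, 0]},
  {"claw": 1, "dp": [0, 0, 0], "rot": [0, 0, 0]},
  {"claw": 1, "dp": [0, 0, 0], "rot": [0, 0, 0]},
])

```text
clock: 17.75
eef_pos: [0.5525, -0.2896, 0.1769]
eef_rot: [[1.0, -0.001, 0.0], [-0.0, 0.001, 1.0], [-0.001, -1.0, 0.001]]
force: [-0.4, -0.7, -2.2]
grip_width: 0.572
```

```bash
python3 snap.py w5
```

```text
17.75 [ 0.5525 -0.2896  0.1769] [[ 1.     -0.0013  0.0002]
 [-0.0002  0.0013  1.    ]
 [-0.0013 -1.      0.0013]] 0.5723322092527877 [-0.4199 -0.7191 -2.1988]
[[ 0.0006 -0.9476 -0.3193  0.4706]
 [ 1.      0.0006  0.0003 -0.2899]
 [-0.0001 -0.3193  0.9476  0.3195]
 [ 0.      0.      0.      1.    ]]
```

View pics/w5.png

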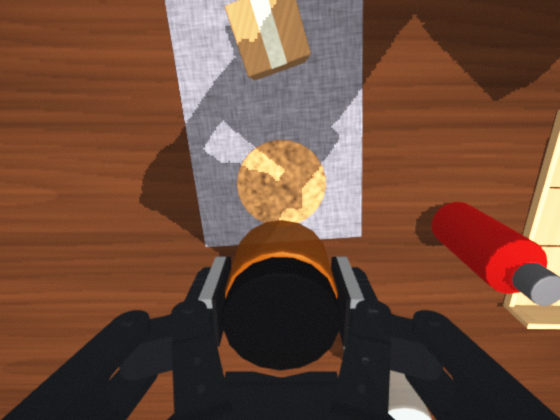

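The jar is held upright at (281,312). The coaster is at (282,182), with the carton above it in the view.

```bash
python3 - <<'E'
from h import *
W={k:v for k,v in np.load('w5.npz').items()}
P=lambda u,v,z: onz(W,u,v,z)[:2]
im=cv2.imread('pics/w5.png'); hsv=cv2.cvtColor(im,cv2.COLOR_BGR2HSV)
mk=cv2.inRange(hsv,(5,90,40),(25,255,255)); r=np.zeros_like(mk); r[130:221,225:340]=1; mk*=r
k=max(cv2.findContours(mk,0,1)[0],key=cv2.contourArea)
pts=np.array([P(*q[0],.008) for q in cv2.convexHull(k)])
pts=pts[pts[:,0]<.59]
A=np.c_[2*pts,np.ones(len(pts))]; s=np.linalg.lstsq(A,(pts**2).sum(1),rcond=None)[0]; print('coaster',s[:2],np.sqrt(s[2]+s[0]**2+s[1]**2),len(pts))
print('jar lid',P(281,312,.1769+.0393))
# carton edges top z .059
print([P(*q,.059) for q in [(254,79),(310,55),(225,10)]])
E
```

```text
coaster [ 0.5535 -0.2899] 0.04431090594739971 35
jar lid [ 0.5486 -0.2899]
[array([ 0.4576, -0.3102]), array([ 0.4411, -0.2683]), array([ 0.4119, -0.3296])]
```

Emit:
move_arm([
  {"claw": 1, "dp": [0.25, 2, 0], "rot": [0, 0, 0]},
  {"claw": 1, "dp": [0, 3, 0], "rot": [0, 0, 0]},
  {"claw": 1, "dp": [0, 3, 0], "rot": [0, 0, 0]},
  {"claw": 1, "dp": [0, 3, 0], "rot": [0, 0, 0]},
  {"claw": 1, "dp": [0, 2, 0], "rot": [0, 0, 0]},
  {"claw": 1, "dp": [0, 1.5, 0], "rot": [0, 0, 0]},
  {"claw": 1, "dp": [0, 0.7, 0], "rot": [0, 0, 0]},
  {"claw": 1, "dp": [0, 0, 0], "rot": [0, 0, 0]},
  {"claw": 1, "dp": [0, 0, 0], "rot": [0, 0, 0]},
])

```text
clock: 18.7
eef_pos: [0.5561, -0.2891, 0.0266]
eef_rot: [[1.0, 0.001, -0.002], [0.002, -0.001, 1.0], [0.001, -1.0, -0.001]]
force: [0.0, -0.3, -1.1]
grip_width: 0.57
```

Emit:
move_arm([
  {"claw": 1, "dp": [-0.1, 0.3, 0], "rot": [0, 0, 0]},
  {"claw": 1, "dp": [0, 0.2, 0], "rot": [0, 0, 0]},
  {"claw": 1, "dp": [0, 0, 0], "rot": [0, 0, 0]},
  {"claw": 1, "dp": [0, 0, 0], "rot": [0, 0, 0]},
])

```text
clock: 19.1
eef_pos: [0.5546, -0.2894, 0.0209]
eef_rot: [[1.0, 0.0, -0.001], [0.001, -0.0, 1.0], [0.0, -1.0, -0.0]]
force: [-0.5, 0.2, -2.4]
grip_width: 0.573
```

Emit:
move_arm([
  {"claw": 0.35, "dp": [0, 0, 0], "rot": [0, 0, 0]},
  {"claw": 0.2, "dp": [0, 0, 0], "rot": [0, 0, 0]},
  {"claw": 0, "dp": [0, 0, 0], "rot": [0, 0, 0]},
  {"claw": 0, "dp": [0, 0, 0], "rot": [0, 0, 0]},
  {"claw": 0, "dp": [0, -1.5, 0], "rot": [0, 0, 0]},
  {"claw": 0, "dp": [0, -3, 0], "rot": [0, 0, 0]},
  {"claw": 0, "dp": [0, -3, 0], "rot": [0, 0, 0]},
  {"claw": 0, "dp": [0, -3, 0], "rot": [0, 0, 0]},
  {"claw": 0, "dp": [0, -3, 0], "rot": [0, 0, 0]},
  {"claw": 0, "dp": [-3, -1, 0], "rot": [0, 0, 0]},
  {"claw": 0, "dp": [-3, 0, 0], "rot": [0, 0, 0]},
  {"claw": 0, "dp": [-3, 0, -0.4], "rot": [0, 0, 0]},
  {"claw": 0, "dp": [-3, 0, -0.4], "rot": [0, 0, 0]},
  {"claw": 0, "dp": [-1, 0, 0], "rot": [0, 0, 0]},
  {"claw": 0, "dp": [0, 0, 0], "rot": [0, -0.128, 0]},
  {"claw": 0, "dp": [0, 0, 0], "rot": [0, -0.128, 0]},
  {"claw": 0, "dp": [0, 0, 0], "rot": [0, -0.128, 0]},
  {"claw": 0, "dp": [0, 0, 0], "rot": [0, 0, 0]},
  {"claw": 0, "dp": [0, 0, 0], "rot": [0, 0, 0]},
])

```text
clock: 21.0
eef_pos: [0.425, -0.2974, 0.1658]
eef_rot: [[0.928, 0.0, -0.373], [0.373, -0.0, 0.928], [0.0, -1.0, -0.0]]
force: [0.1, -0.7, 1.3]
grip_width: 0.996
```

```bash
python3 snap.py w6; python3 both.py b3
```

```text
21.0 [ 0.425  -0.2974  0.1658] [[ 0.9279  0.0002 -0.3728]
 [ 0.3728 -0.0001  0.9279]
 [ 0.0002 -1.     -0.0001]] 0.9957636380291892 [ 0.0994 -0.7434  1.2732]
[[-0.3724 -0.879  -0.2977  0.3489]
 [ 0.9281 -0.3532 -0.1181 -0.3284]
 [-0.0014 -0.3203  0.9473  0.3082]
 [ 0.      0.      0.      1.    ]]
```

View pics/w6.png

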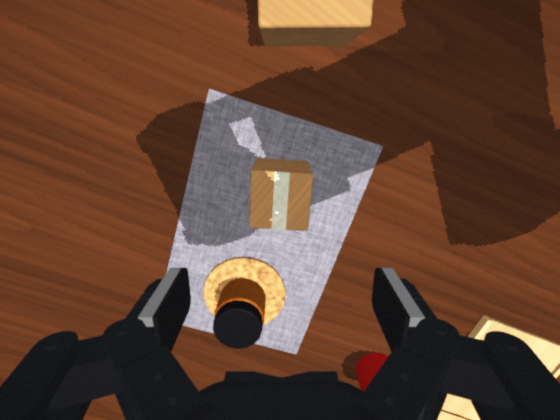

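View pics/b3.png

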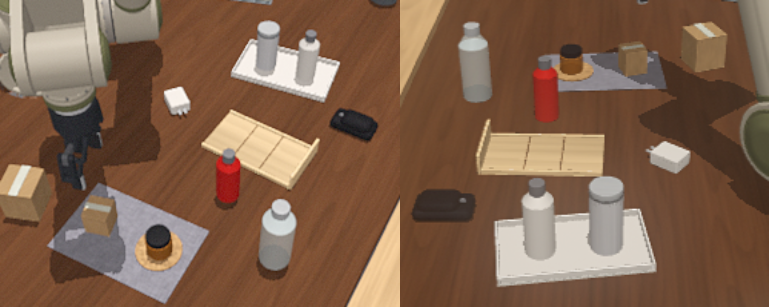

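The jar stands centred on the coaster. The carton top has corners at about (251,170), (313,174), (309,231) and (249,227), nearly square to the jaws.

```bash
python3 - <<'E'
from h import *
W={k:v for k,v in np.load('w6.npz').items()}
P=lambda u,v,z: onz(W,u,v,z)[:2]
c=np.array([P(*q,.059) for q in [(251,170),(313,174),(309,231),(249,227)]])
print(c,c.mean(0)); 
for i in range(4):
    d=c[(i+1)%4]-c[i]; print(np.linalg.norm(d),np.degrees(np.arctan2(d[1],d[0]))%90)
print('jar lid',P(238,324,.06),'big',np.linalg.norm(P(258,27,.0)-P(372,27,.0)))
im=cv2.imread('pics/w6.png'); cv2.imwrite('pics/w6z.png',cv2.resize(im[150:250,220:350],None,fx=5,fy=5,interpolation=cv2.INTER_CUBIC))
E
```

```text
[[ 0.4088 -0.3301]
 [ 0.3935 -0.2833]
 [ 0.4397 -0.2667]
 [ 0.4552 -0.3149]] [ 0.4243 -0.2987]
0.04927747274448986 18.11973275082474
0.04918202745966678 19.77705642291341
0.050640737298854 17.77008016502556
0.04885245290685293 18.190228613565353
jar lid [ 0.5507 -0.2909] big 0.09738854871478927
```

View pics/w6z.png

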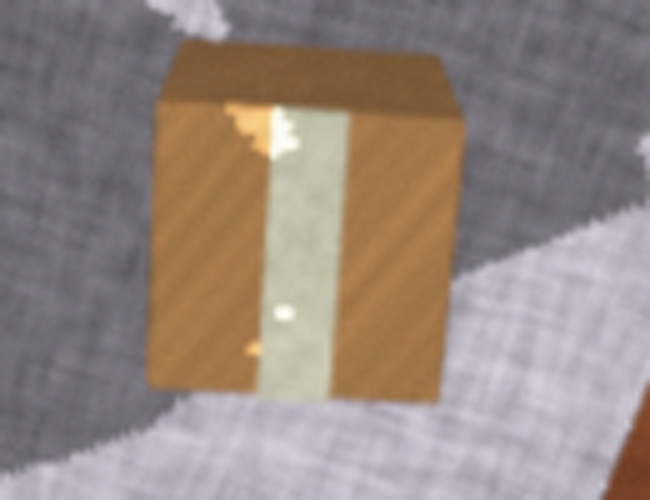

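The carton's yaw is about 18.5° and it is 50 mm square, so it is the right one. The centre is (0.4243,-0.2987). I'll align and grasp.

Emit:
move_arm([
  {"claw": 0, "dp": [-0.1, 0, -0.1], "rot": [0, 0.058, 0]},
  {"claw": 0, "dp": [0, 3, 0], "rot": [0, 0, 0]},
  {"claw": 0, "dp": [0, 3, 0], "rot": [0, 0, 0]},
  {"claw": 0, "dp": [0, 3, 0], "rot": [0, 0, 0]},
  {"claw": 0, "dp": [0, 2.5, 0], "rot": [0, 0, 0]},
  {"claw": 0, "dp": [0, 2, 0], "rot": [0, 0, 0]},
  {"claw": 0.1, "dp": [0, 0.9, 0], "rot": [0, 0, 0]},
  {"claw": 0.2, "dp": [0, 0, 0], "rot": [0, 0, 0]},
  {"claw": 0.2, "dp": [0, 0, 0], "rot": [0, 0, 0]},
  {"claw": 0.3, "dp": [0, 0, 0], "rot": [0, 0, 0]},
  {"claw": 0.35, "dp": [0, 0, 0], "rot": [0, 0, 0]},
  {"claw": 0.4, "dp": [0, 0, 0], "rot": [0, 0, 0]},
  {"claw": 0.5, "dp": [0, 0, 0], "rot": [0, 0, 0]},
  {"claw": 1, "dp": [0, 0, 0], "rot": [0, 0, 0]},
  {"claw": 1, "dp": [0, 0, 0], "rot": [0, 0, 0]},
  {"claw": 1, "dp": [0, 0, 0], "rot": [0, 0, 0]},
])

```text
clock: 22.75
eef_pos: [0.4243, -0.299, 0.0224]
eef_rot: [[0.947, 0.001, -0.321], [0.321, -0.001, 0.947], [0.0, -1.0, -0.001]]
force: [0.1, 0.9, 5.7]
grip_width: 0.579
```

Emit:
move_arm([
  {"claw": 1, "dp": [0, -2, 0], "rot": [0, 0, 0]},
  {"claw": 1, "dp": [0, -3, 0], "rot": [0, 0, 0]},
  {"claw": 1, "dp": [0, -4, 0], "rot": [0, 0, 0]},
  {"claw": 1, "dp": [0, -4, 0], "rot": [0, 0, 0]},
  {"claw": 1, "dp": [0, -4, 0], "rot": [0, 0, 0]},
  {"claw": 1, "dp": [0, 0, 0], "rot": [0, 0.113, 0]},
  {"claw": 1, "dp": [0, 0, 0], "rot": [0, 0.113, 0]},
  {"claw": 1, "dp": [0, 0, 0], "rot": [0, 0.114, 0]},
  {"claw": 1, "dp": [2.06, 0, 3.06], "rot": [0, 0, 0]},
  {"claw": 1, "dp": [2.06, 0, 3.06], "rot": [0, 0, 0]},
  {"claw": 1, "dp": [2.06, 0, 3.06], "rot": [0, 0, 0]},
  {"claw": 1, "dp": [2.06, 0, 3.06], "rot": [0, 0, 0]},
  {"claw": 1, "dp": [2.06, 0, 3.06], "rot": [0, 0, 0]},
  {"claw": 1, "dp": [2.06, 0, 3.06], "rot": [0, 0, 0]},
  {"claw": 1, "dp": [2.06, 0, 3.06], "rot": [0, 0, 0]},
  {"claw": 1, "dp": [2.06, 0, 3.06], "rot": [0, 0, 0]},
  {"claw": 1, "dp": [2.06, 0, 3.06], "rot": [0, 0, 0]},
  {"claw": 1, "dp": [2.06, 0, 3.06], "rot": [0, 0, 0]},
  {"claw": 1, "dp": [2.06, 0, 3.06], "rot": [0, 0, 0]},
  {"claw": 1, "dp": [0, 0, 0], "rot": [0, 0, 0]},
])

```text
clock: 24.75
eef_pos: [0.656, 0.0386, 0.1906]
eef_rot: [[1.0, -0.001, 0.009], [-0.009, 0.001, 1.0], [-0.001, -1.0, 0.001]]
force: [-0.7, -0.6, -2.4]
grip_width: 0.577
```

Emit:
move_arm([
  {"claw": 1, "dp": [0, 0, 0], "rot": [0, 0, 0]},
  {"claw": 1, "dp": [0, 0, 0], "rot": [0, 0, 0]},
])

```text
clock: 24.95
eef_pos: [0.6545, 0.0342, 0.1915]
eef_rot: [[1.0, -0.001, 0.014], [-0.014, -0.0, 1.0], [-0.001, -1.0, -0.0]]
force: [-0.9, 0.5, -1.8]
grip_width: 0.582
```

```bash
python3 snap.py w7
```

```text
24.95 [0.6545 0.0342 0.1915] [[ 0.9999 -0.001   0.0136]
 [-0.0136 -0.0001  0.9999]
 [-0.001  -1.     -0.0001]] 0.5823367615214214 [-0.8968  0.5064 -1.7875]
[[ 0.0139 -0.9474 -0.3197  0.5726]
 [ 0.9999  0.0127  0.0059  0.0352]
 [-0.0016 -0.3197  0.9475  0.334 ]
 [ 0.      0.      0.      1.    ]]
```

View pics/w7.png

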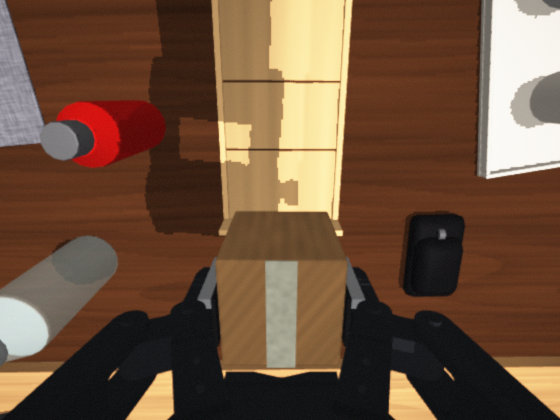

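The carton is square in the grip and in line with the rack. I'll lower it.

Emit:
move_arm([
  {"claw": 1, "dp": [0.1, 2, 0], "rot": [0, 0, 0]},
  {"claw": 1, "dp": [0, 3, 0], "rot": [0, 0, 0]},
  {"claw": 1, "dp": [0, 3, 0], "rot": [0, 0, 0]},
  {"claw": 1, "dp": [0, 3, 0], "rot": [0, 0, 0]},
  {"claw": 1, "dp": [0, 2, 0], "rot": [0, 0, 0]},
  {"claw": 1, "dp": [0, 1.5, 0], "rot": [0, 0, 0]},
  {"claw": 1, "dp": [0, 1, 0], "rot": [0, 0, 0]},
  {"claw": 1, "dp": [0, 0.5, 0], "rot": [0, 0, 0]},
  {"claw": 1, "dp": [0, 0, 0], "rot": [0, 0, 0]},
  {"claw": 1, "dp": [0, 0, 0], "rot": [0, 0, 0]},
  {"claw": 1, "dp": [0, 0, 0], "rot": [0, 0, 0]},
])

```text
clock: 26.1
eef_pos: [0.6564, 0.0348, 0.0327]
eef_rot: [[1.0, 0.002, 0.013], [-0.013, -0.0, 1.0], [0.002, -1.0, -0.0]]
force: [-0.3, 0.3, -2.1]
grip_width: 0.583
```

Emit:
move_arm([
  {"claw": 1, "dp": [0, 0.4, 0], "rot": [0, 0, 0]},
  {"claw": 1, "dp": [0, 0.2, 0], "rot": [0, 0, 0]},
  {"claw": 1, "dp": [0, 0, 0], "rot": [0, 0, 0]},
  {"claw": 1, "dp": [0, 0, 0], "rot": [0, 0, 0]},
])

```text
clock: 26.5
eef_pos: [0.6559, 0.0349, 0.0257]
eef_rot: [[1.0, -0.0, 0.013], [-0.013, 0.0, 1.0], [-0.0, -1.0, 0.0]]
force: [-0.8, -0.1, -1.0]
grip_width: 0.582
```

Emit:
move_arm([
  {"claw": 0.35, "dp": [0, 0, 0], "rot": [0, 0, 0]},
  {"claw": 0.2, "dp": [0, 0, 0], "rot": [0, 0, 0]},
  {"claw": 0.1, "dp": [0, 0, 0], "rot": [0, 0, 0]},
  {"claw": 0.1, "dp": [0, -1.5, 0], "rot": [0, 0, 0]},
  {"claw": 0, "dp": [0, -3, 0], "rot": [0, 0, 0]},
  {"claw": 0, "dp": [0, -3, 0], "rot": [0, 0, 0]},
  {"claw": 0, "dp": [0, -3, 0], "rot": [0, 0, 0]},
  {"claw": 0, "dp": [0, -3, 0], "rot": [0, -0.014, 0]},
  {"claw": 0, "dp": [0, -3, 0], "rot": [0, 0, 0]},
  {"claw": 0, "dp": [-3, -3, 0], "rot": [0, 0, 0]},
  {"claw": 0, "dp": [0, 0, 0], "rot": [0, 0, 0]},
  {"claw": 0, "dp": [0, 0, 0], "rot": [0, 0, 0]},
])

```text
clock: 27.7
eef_pos: [0.6258, 0.0349, 0.2215]
eef_rot: [[1.0, 0.001, -0.001], [0.001, -0.0, 1.0], [0.001, -1.0, -0.0]]
force: [0.9, -0.7, -0.6]
grip_width: 0.998
```

```bash
python3 snap.py w8; python3 both.py b4
```

```text
27.7 [0.6258 0.0349 0.2215] [[ 1.      0.0014 -0.0012]
 [ 0.0012 -0.0002  1.    ]
 [ 0.0014 -1.     -0.0002]] 0.9977927187066143 [ 0.913  -0.7345 -0.5945]
[[-0.0008 -0.9468 -0.3219  0.5436]
 [ 1.     -0.0012  0.0012  0.0346]
 [-0.0016 -0.3219  0.9468  0.3638]
 [ 0.      0.      0.      1.    ]]
```

View pics/w8.png

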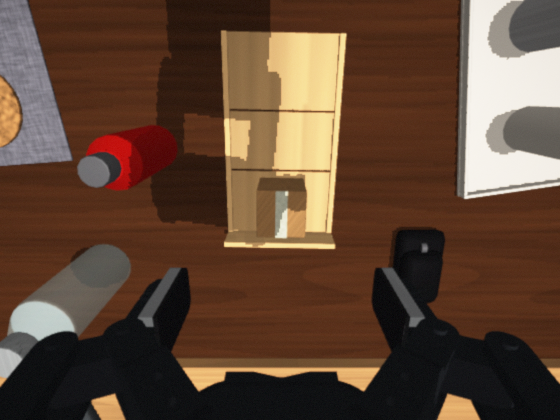

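View pics/b4.png

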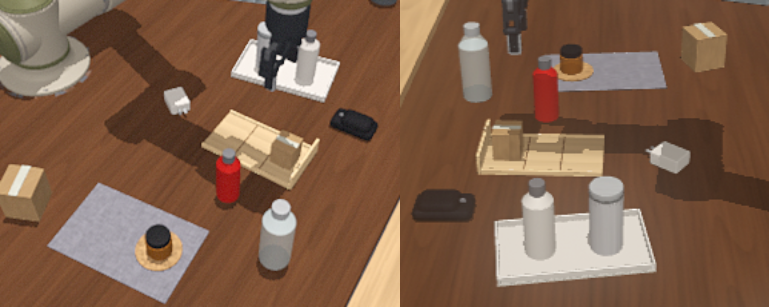

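The carton is in the rear place, with its top at about (256-306, 190-238). I'll check the numbers.

```bash
python3 - <<'E'
from h import *
W={k:v for k,v in np.load('w8.npz').items()}
P=lambda u,v,z: onz(W,u,v,z)[:2]
print('carton',P(257,190,.062),P(306,190,.062),P(257,238,.062),P(306,237,.062),'lines',[P(*q,.006) for q in [(229,110),(336,111.5),(231,170),(332,170)]])
E
```

```text
carton [0.6307 0.0109] [0.6306 0.0589] [0.6821 0.0097] [0.6809 0.0602] lines [array([ 0.5578, -0.0214]), array([0.5592, 0.0933]), array([ 0.6232, -0.0225]), array([0.6231, 0.0923])]
```

The carton is at (0.656,0.035), which matches the rear place. Next, the bottle goes back.

Emit:
move_arm([
  {"claw": 0, "dp": [-0.64, 0, 3.33], "rot": [0, 0, 0]},
  {"claw": 0, "dp": [-0.64, 0, 3.33], "rot": [0, 0, 0]},
  {"claw": 0, "dp": [-0.64, 0, 3.33], "rot": [0, 0, 0]},
  {"claw": 0, "dp": [-0.64, 0, 3.33], "rot": [0, 0, 0]},
  {"claw": 0, "dp": [-0.64, 0, 3.33], "rot": [0, 0, 0]},
  {"claw": 0, "dp": [-0.64, 0, 3.33], "rot": [0, 0, 0]},
  {"claw": 0, "dp": [-0.64, 0, 3.33], "rot": [0, 0, 0]},
  {"claw": 0, "dp": [-0.64, 0, 3.33], "rot": [0, 0, 0]},
  {"claw": 0, "dp": [0, 0, 0], "rot": [0, 0, 0]},
  {"claw": 0, "dp": [0, 0, 0], "rot": [0, 0, 0]},
  {"claw": 0, "dp": [0, 2, 0], "rot": [0, 0, 0]},
  {"claw": 0, "dp": [0, 2, 0], "rot": [0, 0, 0]},
])

```text
clock: 29.05
eef_pos: [0.5751, 0.3, 0.1801]
eef_rot: [[1.0, 0.001, 0.0], [-0.0, -0.0, 1.0], [0.001, -1.0, -0.0]]
force: [0.8, -0.9, 0.4]
grip_width: 1.003
```

```bash
python3 snap.py w9
```

```text
29.05 [0.5751 0.3    0.1801] [[ 1.      0.0005  0.0002]
 [-0.0002 -0.0001  1.    ]
 [ 0.0005 -1.     -0.0001]] 1.0032020040484222 [ 0.8282 -0.945   0.3622]
[[ 0.0007 -0.9471 -0.321   0.4931]
 [ 1.      0.0001  0.0017  0.2998]
 [-0.0016 -0.321   0.9471  0.3225]
 [ 0.      0.      0.      1.    ]]
```

View pics/w9.png

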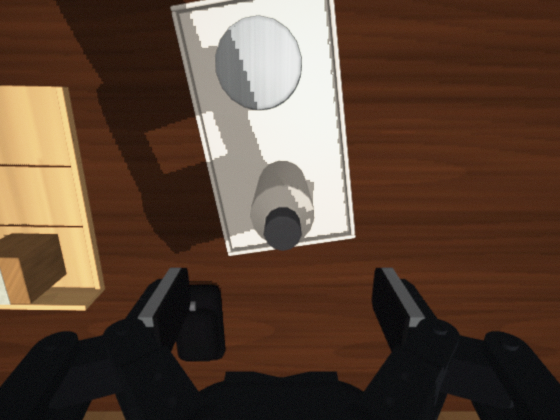

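The bottle stands at (282,228), centred between the fingers. I'll descend and grasp.

Emit:
move_arm([
  {"claw": 0, "dp": [0, 3, 0.15], "rot": [0, 0, 0]},
  {"claw": 0, "dp": [0, 3, 0], "rot": [0, 0, 0]},
  {"claw": 0, "dp": [0, 3, 0], "rot": [0, 0, 0]},
  {"claw": 0, "dp": [0, 2, 0], "rot": [0, 0, 0]},
  {"claw": 0, "dp": [0, 0.1, 0], "rot": [0, 0, 0]},
  {"claw": 0.2, "dp": [0, 0, 0], "rot": [0, 0, 0]},
  {"claw": 0.3, "dp": [0, 0, 0], "rot": [0, 0, 0]},
  {"claw": 0.35, "dp": [0, 0, 0], "rot": [0, 0, 0]},
  {"claw": 0.4, "dp": [0, 0, 0], "rot": [0, 0, 0]},
  {"claw": 0.5, "dp": [0, 0, 0], "rot": [0, 0, 0]},
  {"claw": 1, "dp": [0, 0, 0], "rot": [0, 0, 0]},
  {"claw": 1, "dp": [0, 0, 0], "rot": [0, 0, 0]},
  {"claw": 1, "dp": [0, 0, 0], "rot": [0, 0, 0]},
])

```text
clock: 30.4
eef_pos: [0.5749, 0.3025, 0.0709]
eef_rot: [[1.0, 0.002, -0.001], [0.001, -0.0, 1.0], [0.002, -1.0, -0.0]]
force: [-1.3, -2.7, 6.4]
grip_width: 0.554
```

Emit:
move_arm([
  {"claw": 1, "dp": [0, -1, 0], "rot": [0, 0, 0]},
  {"claw": 1, "dp": [0, -3, 0], "rot": [0, 0, 0]},
  {"claw": 1, "dp": [0, -3, 0], "rot": [0, 0, 0]},
  {"claw": 1, "dp": [0.23, 0, -2.7], "rot": [0, 0, 0]},
  {"claw": 1, "dp": [0.2, 0, -3.4], "rot": [0, 0, 0]},
  {"claw": 1, "dp": [0.2, 0, -3.4], "rot": [0, 0, 0]},
  {"claw": 1, "dp": [0.2, 0, -3.4], "rot": [0, 0, 0]},
  {"claw": 1, "dp": [0.2, 0, -3.4], "rot": [0, 0, 0]},
  {"claw": 1, "dp": [0.2, 0, -3.4], "rot": [0, 0, 0]},
  {"claw": 1, "dp": [0.2, 0, -3.4], "rot": [0, 0, 0]},
  {"claw": 1, "dp": [0.2, 0, -3.4], "rot": [0, 0, 0]},
  {"claw": 1, "dp": [0, 0, -0.2], "rot": [0, 0, 0]},
  {"claw": 1, "dp": [0, 0, 0], "rot": [0, 0, 0]},
  {"claw": 1, "dp": [0, 0, 0], "rot": [0, 0, 0]},
  {"claw": 1, "dp": [0, 2.5, 0], "rot": [0, 0, 0]},
  {"claw": 1, "dp": [0, 2, 0], "rot": [0, 0, 0]},
  {"claw": 1, "dp": [0, 1.5, 0], "rot": [0, 0, 0]},
  {"claw": 1, "dp": [0, 0, 0], "rot": [0, 0, 0]},
  {"claw": 1, "dp": [0, 0, 0], "rot": [0, 0, 0]},
])

```text
clock: 32.3
eef_pos: [0.5912, 0.0366, 0.0803]
eef_rot: [[1.0, 0.0, -0.003], [0.003, 0.0, 1.0], [0.0, -1.0, 0.0]]
force: [-0.1, 0.1, -3.0]
grip_width: 0.552
```

Emit:
move_arm([
  {"claw": 1, "dp": [0, 0.4, -0.1], "rot": [0, 0, 0]},
  {"claw": 1, "dp": [0, 0.2, 0], "rot": [0, 0, 0]},
  {"claw": 1, "dp": [0, 0, 0], "rot": [0, 0, 0]},
  {"claw": 1, "dp": [0, 0, 0], "rot": [0, 0, 0]},
])

```text
clock: 32.7
eef_pos: [0.5911, 0.0347, 0.0741]
eef_rot: [[1.0, 0.0, -0.001], [0.001, -0.0, 1.0], [0.0, -1.0, -0.0]]
force: [0.5, -0.2, -2.9]
grip_width: 0.553
```

Emit:
move_arm([
  {"claw": 1, "dp": [0, 0.12, 0.05], "rot": [0, 0, 0]},
  {"claw": 1, "dp": [0, 0, 0], "rot": [0, 0, 0]},
  {"claw": 1, "dp": [0, 0, 0], "rot": [0, 0, 0]},
  {"claw": 0.35, "dp": [0, 0, 0], "rot": [0, 0, 0]},
  {"claw": 0.2, "dp": [0, 0, 0], "rot": [0, 0, 0]},
  {"claw": 0, "dp": [0, 0, 0], "rot": [0, 0, 0]},
  {"claw": 0, "dp": [0, 0, 0], "rot": [0, 0, 0]},
  {"claw": 0, "dp": [0, -1.5, 0], "rot": [0, 0, 0]},
  {"claw": 0, "dp": [0, -3, 0], "rot": [0, 0, 0]},
  {"claw": 0, "dp": [0, -3, 0], "rot": [0, 0, 0]},
  {"claw": 0, "dp": [0, -3, 0], "rot": [0, 0, 0]},
  {"claw": 0, "dp": [0, -3, 0], "rot": [0, 0, 0]},
  {"claw": 0, "dp": [0, -3, 0], "rot": [0, 0, 0]},
  {"claw": 0, "dp": [0, 0, 0], "rot": [0, 0, 0]},
  {"claw": 0, "dp": [0, 0, 0], "rot": [0, 0, 0]},
])

```text
clock: 34.2
eef_pos: [0.591, 0.0352, 0.2376]
eef_rot: [[1.0, 0.001, -0.001], [0.001, -0.0, 1.0], [0.001, -1.0, -0.0]]
force: [-1.0, -0.4, 0.5]
grip_width: 1.0
```

```bash
python3 snap.py w10
```

```text
34.2 [0.591  0.0352 0.2376] [[ 1.      0.0005 -0.0012]
 [ 0.0012 -0.      1.    ]
 [ 0.0005 -1.     -0.    ]] 0.9999015576118994 [-0.9856 -0.4295  0.5478]
[[-0.0008 -0.9471 -0.3211  0.5089]
 [ 1.     -0.0013  0.0011  0.035 ]
 [-0.0015 -0.3211  0.9471  0.38  ]
 [ 0.      0.      0.      1.    ]]
```

View pics/w10.png

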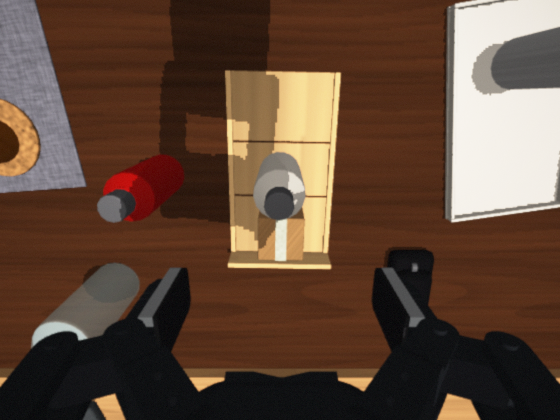

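The bottle stands in the middle place, with its cap at (279,204), and the carton behind it is undisturbed. Now the tin.

Emit:
move_arm([
  {"claw": 0, "dp": [-1.45, 0, 3.14], "rot": [0, 0, 0]},
  {"claw": 0, "dp": [-1.45, 0, 3.14], "rot": [0, 0, 0]},
  {"claw": 0, "dp": [-1.45, 0, 3.14], "rot": [0, 0, 0]},
  {"claw": 0, "dp": [-1.45, 0, 3.14], "rot": [0, 0, 0]},
  {"claw": 0, "dp": [-1.45, 0, 3.14], "rot": [0, 0, 0]},
  {"claw": 0, "dp": [-1.45, 0, 3.14], "rot": [0, 0, 0]},
  {"claw": 0, "dp": [-1.45, 0, 3.14], "rot": [0, 0, 0]},
  {"claw": 0, "dp": [-1.45, 0, 3.14], "rot": [0, 0, 0]},
  {"claw": 0, "dp": [-0.05, 0, 0], "rot": [0, 0, 0]},
  {"claw": 0, "dp": [0, 0, 0], "rot": [0, 0, 0]},
  {"claw": 0, "dp": [0, 2, 0], "rot": [0, 0, 0]},
  {"claw": 0, "dp": [0, 3, 0], "rot": [0, 0, 0]},
  {"claw": 0, "dp": [0, 0, 0], "rot": [0, 0, 0]},
  {"claw": 0, "dp": [0, 0, 0], "rot": [0, 0, 0]},
])

```text
clock: 35.65
eef_pos: [0.4747, 0.2855, 0.1877]
eef_rot: [[1.0, -0.001, 0.0], [-0.0, -0.0, 1.0], [-0.001, -1.0, -0.0]]
force: [0.4, 0.6, 1.2]
grip_width: 1.0
```

Emit:
move_arm([
  {"claw": 0, "dp": [0, 3, 0.1], "rot": [0, 0, 0]},
  {"claw": 0, "dp": [0, 3, 0], "rot": [0, 0, 0]},
  {"claw": 0, "dp": [0, 3, 0], "rot": [0, 0, 0]},
  {"claw": 0, "dp": [0, 2.4, 0], "rot": [0, 0, 0]},
  {"claw": 0, "dp": [0, 1, 0], "rot": [0, 0, 0]},
  {"claw": 0, "dp": [0, 0, 0], "rot": [0, 0, 0]},
  {"claw": 0.2, "dp": [0, 0, 0], "rot": [0, 0, 0]},
  {"claw": 0.3, "dp": [0, 0, 0], "rot": [0, 0, 0]},
  {"claw": 0.35, "dp": [0, 0, 0], "rot": [0, 0, 0]},
  {"claw": 0.4, "dp": [0, 0, 0], "rot": [0, 0, 0]},
  {"claw": 0.5, "dp": [0, 0, 0], "rot": [0, 0, 0]},
  {"claw": 1, "dp": [0, 0, 0], "rot": [0, 0, 0]},
  {"claw": 1, "dp": [0, 0, 0], "rot": [0, 0, 0]},
  {"claw": 1, "dp": [0, 0, 0], "rot": [0, 0, 0]},
])

```text
clock: 37.05
eef_pos: [0.4748, 0.2872, 0.0647]
eef_rot: [[1.0, 0.002, -0.001], [0.001, 0.0, 1.0], [0.002, -1.0, 0.0]]
force: [-0.8, -2.0, 6.6]
grip_width: 0.603
```

Emit:
move_arm([
  {"claw": 1, "dp": [0, -1, 0], "rot": [0, 0, 0]},
  {"claw": 1, "dp": [0, -2.5, 0], "rot": [0, 0, 0]},
  {"claw": 1, "dp": [0, -2.5, 0], "rot": [0, 0, 0]},
  {"claw": 1, "dp": [0.3, 0, -1.7], "rot": [0, 0, 0]},
  {"claw": 1, "dp": [0.6, 0, -2.9], "rot": [0, 0, 0]},
  {"claw": 1, "dp": [0.6, 0, -2.9], "rot": [0, 0, 0]},
  {"claw": 1, "dp": [0.6, 0, -2.9], "rot": [0, 0, 0]},
  {"claw": 1, "dp": [0.6, 0, -2.9], "rot": [0, 0, 0]},
  {"claw": 1, "dp": [0.6, 0, -2.9], "rot": [0, 0, 0]},
  {"claw": 1, "dp": [0.6, 0, -2.9], "rot": [0, 0, 0]},
  {"claw": 1, "dp": [0.6, 0, -2.9], "rot": [0, 0, 0]},
  {"claw": 1, "dp": [0.6, 0, -2.9], "rot": [0, 0, 0]},
  {"claw": 1, "dp": [0, 0, 0], "rot": [0, 0, 0]},
  {"claw": 1, "dp": [0, 0, 0], "rot": [0, 0, 0]},
  {"claw": 1, "dp": [0, 2, 0], "rot": [0, 0, 0]},
  {"claw": 1, "dp": [0, 1.5, 0], "rot": [0, 0, 0]},
  {"claw": 1, "dp": [0, 1, 0], "rot": [0, 0, 0]},
  {"claw": 1, "dp": [0, 0, 0], "rot": [0, 0, 0]},
  {"claw": 1, "dp": [0, 0, 0], "rot": [0, 0, 0]},
])

```text
clock: 38.95
eef_pos: [0.5257, 0.0388, 0.079]
eef_rot: [[1.0, 0.0, -0.002], [0.002, 0.0, 1.0], [0.0, -1.0, 0.0]]
force: [0.7, 0.4, -1.8]
grip_width: 0.6
```

Emit:
move_arm([
  {"claw": 1, "dp": [0, 0.6, 0], "rot": [0, 0, 0]},
  {"claw": 1, "dp": [0, 0.4, 0], "rot": [0, 0, 0]},
  {"claw": 1, "dp": [0, 0, 0], "rot": [0, 0, 0]},
  {"claw": 1, "dp": [0, 0, 0], "rot": [0, 0, 0]},
])

```text
clock: 39.35
eef_pos: [0.5256, 0.0383, 0.0686]
eef_rot: [[1.0, -0.0, -0.001], [0.001, -0.0, 1.0], [-0.0, -1.0, -0.0]]
force: [-0.3, 0.8, -3.2]
grip_width: 0.601
```

Emit:
move_arm([
  {"claw": 1, "dp": [0.05, 0.18, 0], "rot": [0, 0, 0]},
  {"claw": 1, "dp": [0, 0, 0], "rot": [0, 0, 0]},
  {"claw": 1, "dp": [0, 0, 0], "rot": [0, 0, 0]},
  {"claw": 0.35, "dp": [0, 0, 0], "rot": [0, 0, 0]},
  {"claw": 0.2, "dp": [0, 0, 0], "rot": [0, 0, 0]},
  {"claw": 0, "dp": [0, 0, 0], "rot": [0, 0, 0]},
  {"claw": 0, "dp": [0, 0, 0], "rot": [0, 0, 0]},
  {"claw": 0, "dp": [0, -1.5, 0], "rot": [0, 0, 0]},
  {"claw": 0, "dp": [0, -3, 0], "rot": [0, 0, 0]},
  {"claw": 0, "dp": [0, -3, 0], "rot": [0, 0, 0]},
  {"claw": 0, "dp": [0, -3, 0], "rot": [0, 0, 0]},
  {"claw": 0, "dp": [0, -4, 0], "rot": [0, 0, 0]},
  {"claw": 0, "dp": [0, -4, 0], "rot": [0, 0, 0]},
  {"claw": 0, "dp": [-2, -4.7, 0], "rot": [0, 0, 0]},
  {"claw": 0, "dp": [0, 0, 0], "rot": [0, 0, 0]},
  {"claw": 0, "dp": [0, 0, 0], "rot": [0, 0, 0]},
  {"claw": 0, "dp": [0, 0, 0], "rot": [0, 0, 0]},
])

```text
clock: 41.05
eef_pos: [0.5062, 0.0383, 0.2965]
eef_rot: [[1.0, -0.002, -0.001], [0.001, 0.0, 1.0], [-0.002, -1.0, 0.0]]
force: [-0.2, 0.5, -0.8]
grip_width: 1.001
```

```bash
python3 snap.py w11; python3 both.py b5
```

```text
41.05 [0.5062 0.0383 0.2965] [[ 1.     -0.0023 -0.0012]
 [ 0.0012  0.0004  1.    ]
 [-0.0023 -1.      0.0004]] 1.0013700886739174 [-0.2149  0.4762 -0.849 ]
[[-0.0007 -0.948  -0.3184  0.4245]
 [ 1.     -0.001   0.0007  0.038 ]
 [-0.001  -0.3184  0.948   0.4391]
 [ 0.      0.      0.      1.    ]]
```

View pics/w11.png

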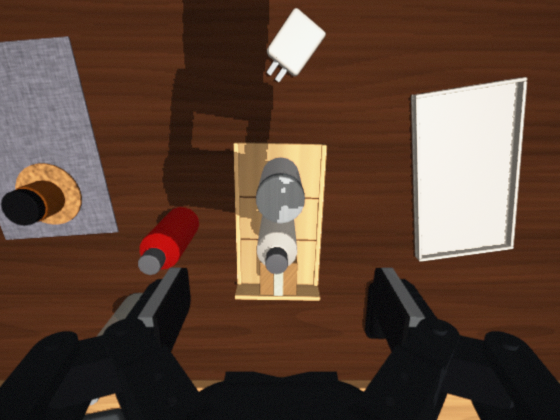

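View pics/b5.png

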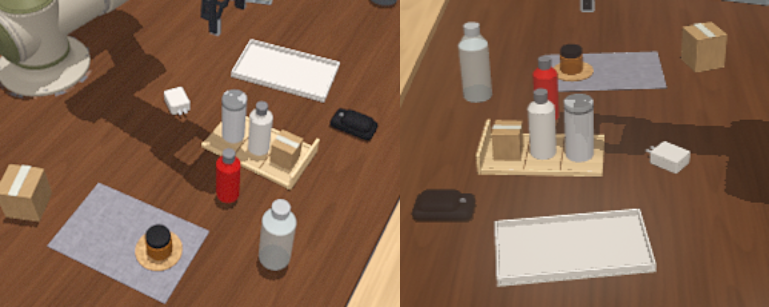

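Everything is in its place and the view matches the first overhead one. As a last check, I'll measure pixel shifts against the start pictures in the fixed cameras.

```bash
python3 - <<'E'
from h import *
S,D=M['scene'],M['side']
boxes={'sc':{'tin':(275,175,22,26),'cap':(298,184,17,22),'charger':(230,170,26,28),'mouse':(355,188,42,30),'water':(300,258,36,58)},
'sd':{'tin':(264,200,24,22),'cap':(242,196,20,24),'charger':(316,228,36,28),'mouse':(164,260,48,28),'water':(194,150,30,60)}}
for c in boxes:
    a=cv2.imread(f'pics/a_{"scene" if c=="sc" else "side"}.png');b=cv2.imread(f'pics/b5_{c}.png')
    for n,(x,y,w,h) in boxes[c].items():
        r=cv2.matchTemplate(b[y-12:y+h+12,x-12:x+w+12],a[y:y+h,x:x+w],cv2.TM_CCOEFF_NORMED); _,m,_,l=cv2.minMaxLoc(r); print(c,n,l[0]-12,l[1]-12,round(m,3))
im=cv2.imread('pics/b5_sc.png'); cv2.imwrite('pics/fz.png',cv2.resize(im[170:320,190:380],(760,600)))
E
```

```text
sc tin 0 0 0.825
sc cap 0 0 0.977
sc charger 0 0 0.994
sc mouse 0 0 0.987
sc water 0 0 0.998
sd tin 0 0 0.82
sd cap 0 0 0.988
sd charger 0 0 0.988
sd mouse 0 0 0.998
sd water 0 0 1.0
```

View pics/fz.png

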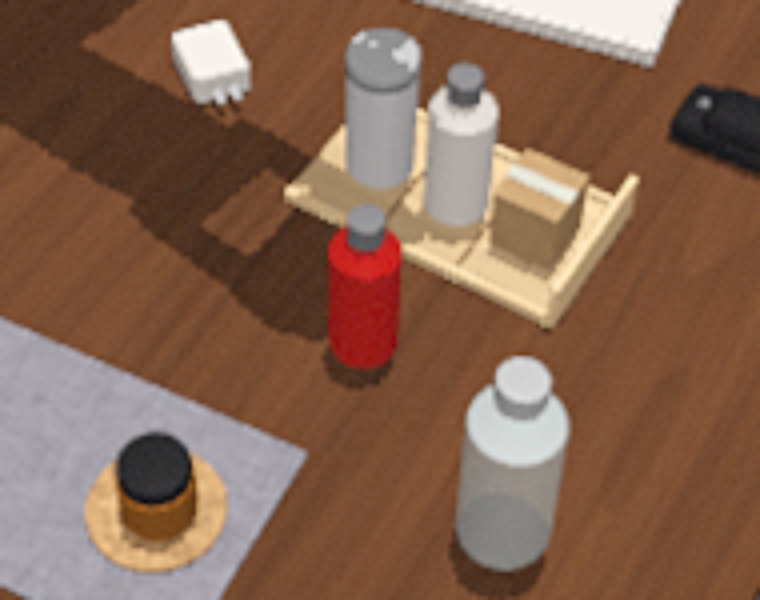

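The tin, bottle, charger, mouse and water bottle all show zero pixel shift in both fixed cameras. The crop shows all four upright, with the carton at the rear and the jar on the coaster. I'm handing in.

```bash
python3 -c "
from cell import arm
print(arm.finish_job()); print(arm.observe()['clock'])"
```

```text
the job is handed in; nothing more can be done
None
the job is handed in; nothing more can be done
```

The swap is done and handed in at about 41 s on the clock; the robot reports no verdict. I stood the tin and then the bottle in the tray, set the jar on the coaster, loaded the carton into the rear place, and put the bottle and then the tin back.

My last checks:
- **Tin and bottle:** both show zero pixel shift from the start in both fixed cameras. The tin's match score was lower (0.82) because of changed lighting on its lid.
- **Carton:** I measured it at (0.656, 0.035) m, square to the rack. The rear place is at about (0.656, 0.035) m.
- **Jar:** by the arm's release pose it stands within about 1–2 mm of the coaster's centre; the camera put its lid about 3 mm off.
- **Bystanders:** the water bottle, mouse and charger show no movement, and the red bottle was not touched.
- **Failed or disagreeing:** no check failed. At the start the two fixed cameras disagreed by about 5 mm, so I used wrist-camera measurements instead.

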